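# Square up the back plate of a gel casting stand

## Robot

A 6-joint arm with a two-finger parallel gripper is mounted at the origin on a cart in front of the work surface, level with it; the furniture and walls round the work are solid. World frame = base frame: x ahead of the robot, y to its left, z up, the work surface at z = 0. Lengths are in m, angles in rad, forces in N, time in s.
With the tool pointing down it reaches from about 0.35 to 0.775 m from the base axis. Payload 7.3 kg.
Tool frame: the origin (TCP) lies midway between the tips of the shut fingers; the grasp point (between the pads) lies 19 mm behind it; z points along the fingers, y is the line along which they close (so a half turn about z gives the same grasp; the last joint's range is limited). The gripper opens to 92 mm and grips with 3 to 60 N. Pads are 19 mm wide; open, the fingers measure 130 mm over their backs; the gripper's body (75 mm by 190 mm) begins 47 mm behind the grasp point.
Start: joints at [-1.292, 0.342, 1.524, -0, 1.275, -0.146], TCP at [0.216, -0.478, 0.227] pointing down, gripper open.
Joint ranges: [-2.53, 2.53], [-0.77, 2.02], [0.04, 2.7], [-1, 4.14], [0.28, 2.66], [-3.11, 3.11]. Speed limits (rad/s): [2.57, 2.57, 3.14, 3.14, 3.14, 3.14].

## Interface

Orientations are given as [roll, pitch, yaw] about the fixed x, y, z axes, in that order (R = Rz(yaw) Ry(pitch) Rx(roll)).
In Python, from cell import monitor, vision, workorder gives the robot as it stands.
- The arm moves only by the tool move_arm, never from a script. Its argument "rows" is a list of rows, each a list of 5 numbers: the shift along the world's x, y, z in mm, then the turn about the world's z in rad, then the closure, from -1 (fully open) to 1 (shut). A call has 1 to 12 rows; each row shifts and turns the commanded pose from where the row before left it; what a row does not reach is not made up. A row lasts 1/10 s, in which the tool goes at most 50 mm and 8.59 degrees, less where a joint would pass 70% of its speed; a pose out of reach is approached as far as the arm can. A call is refused whole if a number of a shift passes 50 or a number of a turn 0.15, either way. A call with a gripper value outside its range is refused whole. The fingers move at their own pace and stop on an object; "newtons" is the grip in N (left out, the last holds). Time passes only in rows, so rows that do not move let the fingers close. It gives the time, the measured TCP pose, the force, the opening and the grip force at its end, in the units of the state.
- monitor.observe(): the state, without advancing time (a new reading comes with each control period).
- vision.read_camera(name): name is "side" or "top"; returns the picture (420x560x3 uint8, red, green, blue); there is no depth.
- vision.get_calibration(name): a dict with "K" (3x3 intrinsics, pixels), "T" (4x4, takes a point from camera to world coordinates). Camera axes: x right, y up, looking along -z (the intrinsics and any distortion apply to the point x, -y, -z); pixel columns grow to the right and rows downward; lengths in m; the calibration is good to about 2 mm. A picture is of the moment at which its call begins. get_calibration takes no time and is no camera call.
- workorder.hand_in(): hands the job in; it is judged then, once.
The state is a dict: "time": time; "qpos": joint angles; "qvel": joint speeds; "joint_efforts": joint torques, N m; "tool_pos": TCP position; "tool_rot": TCP orientation; "contact_force": force on the tool from outside, world axes, zero at the start; "torque": the same for the moment, N m; "opening": finger opening in m; "grip_force": force on a finger pad.
Only numpy, scipy, OpenCV 4.12 (cv2) and the standard library are available. Lean on these libraries where they do the work, as an engineer would, in place of code of your own. Each camera call takes 0.05 s, during which the arm holds its last target. There are 200 camera calls.

## Task

Set the hinged back plate of the gel casting stand at a right angle to its base before a gel is poured. Draw the steel square up out of its slanting slot in the white plate rack, stand it upright on the stand's base and, keeping its foot flat down, press it firmly but gently against the plate until base and plate both lie flush against it without a gap, and keep it pressed there for about a second. Then put the square back in the slot it came from, fully down, and let go; move the plate with the square only, not with the fingers, and leave the glass and the other things on the bench where they are.

Things in the scene. Friction and masses are not known exactly. Their poses are not given: they have to be found in the camera images.
- square: flat steel L-shaped square, 6 mm thick (y), about 0.3 kg. Origin at the outer heel corner, mid-thickness; x runs along the foot (lower leg, 110 mm long, 28 mm high), z up the blade (upright leg, 110 mm high, 48 mm wide). Its outer edges (x = 0 and z = 0) are at an exact right angle; the heel corner is cut away by 8 x 8 mm. It starts on its foot in the rack's first slot, leaning with it
- square_grip (a point): high on the square's blade, mid-thickness, at x = 27, z = 85 mm in the square's frame (axes as the square's); pinch it here across its 6 mm, fingers down the blade, gripping with about 70 N. Some 6 N down keeps the foot flat as it slides (drag 3 to 5 N); the forward push rises past 10 N once the heel meets the upright plate; from about 13 N the square tips over its heel and takes the plate too far
- square_foot (a point): middle of the square's lower edge, at x = 55, z = 0 mm in the square's frame. In the rack it stands on the slot's floor with the blade up, heel at the rack's +y end, y face resting on the slot's lower wall
- plate_rack: white plastic rack, 148 mm (x) by 148 mm (y), fixed; origin under it. Three slots along its y, 40 mm apart in x, lean 30 degrees to its -x: up a slot is (-0.5, 0, 0.866) in its frame. Slots are 11 mm wide, 52 mm deep along the lean, 134 mm long between end cheeks; the highest edges are 80 mm over the bench. Square in the first slot (least x), glass cassette in the last one, middle empty
- slot (a point): middle of the first slot's level floor, midway between its walls: x = -30, y = 0, z = 20 mm in the rack's frame (axes as the rack's)
- cassette: glass gel cassette, 100 x 6 x 82 mm, standing in the rack's last slot, leaning with it; origin at the middle of its lower edge, x along the slot, z up its height. Leave it there
- casting_stand: vertical gel casting stand, fixed to the bench; origin on the bench under the middle of its base. z is up; x points from its open front to its back plate
- stand_base: the stand's grey level base, 180 mm (x) by 136 mm (y), its top 18 mm over the bench; frame as casting_stand. A round level, 25 mm across, 6 mm high, sits near its front at x = -66, y = 30 mm; two hinge cheeks at y = +-62 mm beside the plate are 32 mm high; else it is free
- back_plate: the stand's aluminium back plate, 112 mm wide (y), 8 mm thick (x), top edge 86 mm over the base's top when upright; the face to be squared looks to the stand's -x. Blue clips, 10 mm proud, at its side edges (|y| over 45 mm); the middle is clear. Origin on the hinge pin, 4 mm behind that face, 14 mm over the base's top; its z runs up the plate
- plate_hinge (a joint): angle of the back plate in rad: 0 is exactly square to the base, positive leans forward over the base (to the stand's -x); it starts leaning forward by 0.07 to 0.24. The hinge is stiff (about 0.22 N m, some 3 N at the plate's top edge) and stays where it is left; it travels from -0.35 to 0.45
- plate_top (a point): middle of the upper edge of the back plate's front face
- corner (a point): middle of the corner line where the upright plate's front face meets the base's top: at x = 60, y = 0, z = 18 mm in the stand's frame (axes as the stand's)
- dye_bottle_a: small bottle with a purple cap, 29 mm across, 63 mm high, bystander; origin under it
- dye_bottle_b: small bottle with a green cap, 29 mm across, 63 mm high, bystander; origin under it
- cold_block: aluminium tube block 60 x 90 x 36 mm, bystander; origin under it
- timer: white timer with three buttons, 66 x 66 x 19 mm, bystander; origin under it
- beaker: clear beaker 51 mm across, 70 mm high, bystander; origin under it
Mind the look-alikes: they are no part of the job. What is shaped like the plate_rack but black is not meant.

How it is judged:
On the way, in this order (a step that is already met when the one before it is completed fails the run):
1. the square is drawn up out of the rack (z of square_foot in the frame of plate_rack above 0.085 m and contact force between square and plate_rack below 0.1 N), for 0.1 s.
2. the square stands upright in the corner, pressed with over 2 N on the base and over 2 N on the plate for half a second, the plate flush with it (within 1.7 degrees of square) (contact force between square and stand_base above 2 N and contact force between square and back_plate above 2 N and angle between square's own z axis and vertical below 0.03 rad and angle between the z axis of square and the z axis of back_plate, either way round below 0.03 rad and angle between the x axis of square and the x axis of casting_stand, either way round below 0.12 rad and value of joint plate_hinge between -0.03 and 0.03 rad), for 0.5 s.
At the end, for the whole second after the job is handed in: The back plate stands within 0.03 rad (1.7 degrees) of square to the base, and the square is back in the slot it came from, foot down on the slot's floor (within 8 mm in height, 10 mm across and 20 mm along the slot), leaning with the slot, released and at rest (value of joint plate_hinge between -0.03 and 0.03 rad and x of square_foot in the frame of slot between -0.01 and 0.01 m and y of square_foot in the frame of slot between -0.02 and 0.02 m and z of square_foot in the frame of slot between -0.004 and 0.008 m and angle between square's own z axis and vertical between 0.42 and 0.65 rad and linear speed of square below 0.02 m/s); the robot touches nothing.
It fails at once if the square is forced: over 90 N on the plate or on the base (contact force between square and back_plate above 90 N or contact force between square and stand_base above 90 N).
It fails at once if the fingers or the arm push the plate (over 3 N) (contact force between any of the fingers, the arm and back_plate above 3 N).
It fails at once if the glass cassette is moved more than 15 mm (distance of cassette from where it was at the start of the episode above 0.015 m).
It fails at once if a bystander is moved more than 20 mm (distance of any of dye_bottle_a, dye_bottle_b, cold_block, timer, beaker from where it was at the start of the episode above 0.02 m).
It also fails if it takes over 61 s, if anything falls off the work surface, if the arm or the gripper's body presses on something with over 40 N, if the wrist force passes 120 N, or if a joint passes its speed limit or range.

## Working session

There is one attempt and no reset: what is moved stays moved. The work goes in short steps, Python scripts to look and compute and a tool call to move; the robot and the scene stay as the last step left them, time stands still between calls to the robot, and variables do not carry over. Pictures are saved under pics/ and viewed, at most 10 in all, crops included, and the job is handed in when it is done.

Besides the shell and the picture viewer there is one more tool, called by a JSON object that holds its "op" and its "data", one argument or row to a line. move_arm: Moves the arm, as the interface text tells. Its arguments: {"type":"object","properties":{"rows":{"type":"array","items":{"type":"array","items":{"type":"number"}}},"newtons":{"type":"number"}},"required":["rows"]}

```bash
mkdir -p pics; ls
python3 - <<'E'
from cell import monitor, vision, workorder
import cv2
s=monitor.observe(); print(s)
for n in("side","top"):
    im=vision.read_camera(n); cv2.imwrite(f"pics/{n}0.png",cv2.cvtColor(im,cv2.COLOR_RGB2BGR))
    c=vision.get_calibration(n); print(n,c)
E
```

```text
pics
{'time': 0.0, 'qpos': array([-1.29198935e+00,  3.42723920e-01,  1.52499901e+00, -1.07460499e-05,
        1.27542898e+00, -1.46016225e-01]), 'qvel': array([ 0.00016496, -0.00130388,  0.0009223 ,  0.00089115,  0.00035742,
       -0.00104461]), 'joint_efforts': array([ 1.21108067e-03, -4.31244314e+01, -2.44221336e+01,  7.17716594e-02,
        5.58433158e-02, -1.21035473e-04]), 'tool_pos': array([ 0.21627954, -0.47793172,  0.22605064]), 'tool_rot': array([-3.14004850e+00, -2.16701288e-04,  4.24826174e-01]), 'contact_force': array([ 0.28369067, -0.21437848,  0.12517471]), 'torque': array([-0.0561164 , -0.01849336,  0.03197317]), 'grip_force': 0.0, 'opening': 0.09190715228687728}
side {'K': array([[424.59011631,   0.        , 276.69072199],
       [  0.        , 424.59011631, 212.50862493],
       [  0.        ,   0.        ,   1.        ]]), 'T': array([[-0.31078766,  0.64633343, -0.69689606, -0.55428029],
       [-0.95030093, -0.22550522,  0.21465215,  0.49764334],
       [-0.01841684,  0.72897221,  0.6842955 ,  1.14182863],
       [ 0.        ,  0.        ,  0.        ,  1.        ]])}
top {'K': array([[384.24408988,   0.        , 277.06608408],
       [  0.        , 384.24408988, 208.79884845],
       [  0.        ,   0.        ,   1.        ]]), 'T': array([[-0.03050458,  0.99412857, -0.10381642,  0.3805282 ],
       [-0.99952446, -0.02987085,  0.00765391,  0.20002462],
       [ 0.00450788,  0.10400053,  0.99456703,  1.46944897],
       [ 0.        ,  0.        ,  0.        ,  1.        ]])}
```

View pics/side0.png

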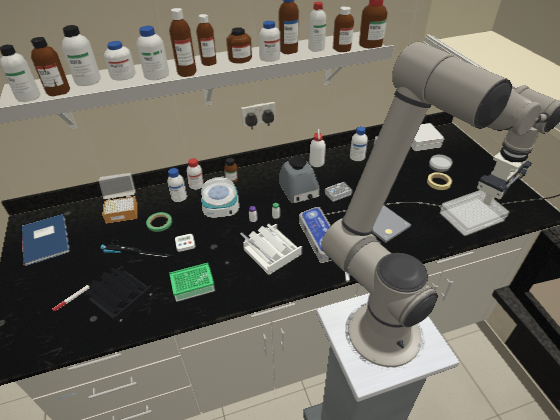

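View pics/top0.png

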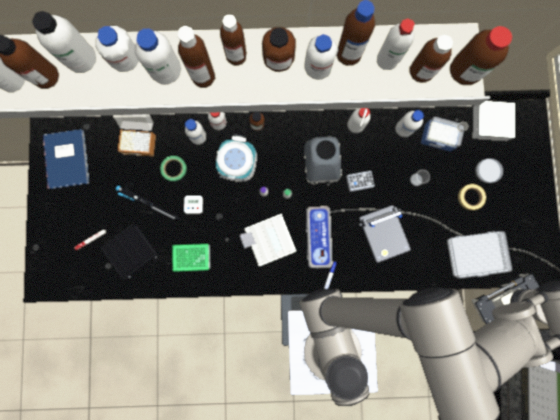

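The white rack with the square is at top (270,240) and side (272,247). The black look-alike at top (130,250) is not meant. The casting stand is at top (385,234), with its plate near (385,218) and its round level near (384,253). I'll confirm this with one enlarged montage.

Run:
```python
import cv2,numpy as np
t=cv2.imread("pics/top0.png");s=cv2.imread("pics/side0.png")
def cr(im,x,y,w,h,k): return cv2.resize(im[y:y+h,x:x+w],None,fx=k,fy=k,interpolation=cv2.INTER_CUBIC)
a=cr(t,232,205,78,66,5); b=cr(t,350,198,78,66,5); c=cr(s,235,215,78,66,5); d=cr(s,350,190,78,66,5)
cv2.imwrite("pics/m0.png",np.vstack([np.hstack([a[:300],b[:300]]),np.hstack([c[:300],d[:300]])]))
```

```text
(no output)
```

View pics/m0.png

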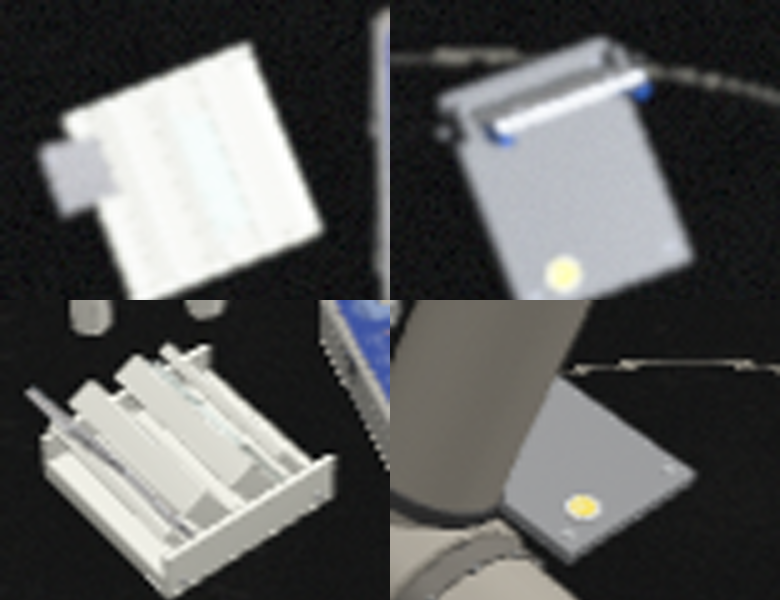

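The white rack is confirmed, with the grey square's blade sticking out at its upper left (top px ~(247,240)). The casting stand's plate is leaning, seen at top px (375–402, 212–225). Next are rough positions.

```bash
cat > h.py <<'E'
import numpy as np, cv2
from cell import monitor, vision, workorder
C={n:vision.get_calibration(n) for n in("side","top")}
def proj(n,P):
    c=C[n];P=np.atleast_2d(P);p=(P-c["T"][:3,3])@c["T"][:3,:3]
    p=p*[1,-1,-1]; q=p@c["K"].T; return q[:,:2]/q[:,2:]
def ray(n,uv,z):
    c=C[n];d=np.linalg.inv(c["K"])@[uv[0],uv[1],1]; d=c["T"][:3,:3]@(d*[1,-1,-1]);o=c["T"][:3,3]
    return o+d*(z-o[2])/d[2]
def grab(n,f):
    im=cv2.cvtColor(vision.read_camera(n),cv2.COLOR_RGB2BGR); cv2.imwrite(f,im); return im
def crop(im,x,y,w,h,k): return cv2.resize(im[y:y+h,x:x+w],None,fx=k,fy=k,interpolation=cv2.INTER_CUBIC)
E
python3 - <<'E'
from h import *
f=lambda x,y:(232+x/5,205+y/5)
g=lambda x,y:(350+(x-390)/5,198+y/5)
for n,p,z in[("TL",f(62,118),.05),("TR",f(250,42),.06),("BR",f(323,230),.06),("BL",f(135,298),.05),("bladeL",f(40,150),.115),("bladeL2",f(62,217),.115),
 ("lvl",g(563,273),.024),("baseL",g(460,145),.018),("baseBR",g(693,258),.018),("baseTR",g(608,38),.018),("baseTL",g(440,100),.018),("pl1",g(497,130),.1),("pl2",g(647,78),.1)]:
    print(n,ray("top",p,z).round(3))
E
```

```text
TL [0.459 0.312 0.05 ]
TR [0.51  0.172 0.06 ]
BR [0.371 0.123 0.06 ]
BL [0.326 0.261 0.05 ]
bladeL [0.433 0.323 0.115]
bladeL2 [0.386 0.308 0.115]
lvl [ 0.355 -0.208  0.024]
baseL [ 0.453 -0.138  0.018]
baseBR [ 0.363 -0.309  0.018]
baseTR [ 0.531 -0.255  0.018]
baseTL [ 0.488 -0.124  0.018]
pl1 [ 0.459 -0.146  0.1  ]
pl2 [ 0.493 -0.255  0.1  ]
```

{"op": "move_arm", "data": {
  "rows": [
    [20,25,2,0,-1],
    [28,32,2,0,-1],
    [28,32,2,0,-1],
    [28,32,2,0,-1],
    [28,32,2,0,-1],
    [28,32,2,0,-1],
    [28,32,2,0,-1],
    [24,36,2,0,-1],
    [10,40,2,0,-1],
    [0,45,2,0,-1],
    [0,45,2,0,-1],
    [0,45,2,0,-1]
  ]
}}

```text
time: 1.3
tool_pos: [0.4379, -0.0486, 0.2505]
tool_rot: [-3.141, 0.001, 0.425]
contact_force: [0.7, -0.1, 0.4]
opening: 0.092
grip_force: 0.0
```

{"op": "move_arm", "data": {
  "rows": [
    [-2,40,0,0,-1],
    [-2,40,0,0,-1],
    [-2,40,0,0,-1],
    [-2,30,0,0,-1],
    [0,20,0,0,-0.6],
    [0,0,0,0,-0.3]
  ]
}}

```text
time: 1.9
tool_pos: [0.4299, 0.1216, 0.2505]
tool_rot: [-3.141, 0.0, 0.428]
contact_force: [0.1, 0.0, 0.9]
opening: 0.0803
grip_force: 0.0
```

Run:
```python
from h import *
s=grab("side","pics/side1.png");t=grab("top","pics/top1.png")
print(monitor.observe()['opening'],monitor.observe()['tool_pos'],monitor.observe()['tool_rot'])
a=crop(s,228,215,80,60,5);b=crop(s,340,180,80,60,5);c=crop(t,232,205,80,60,5);d=crop(t,350,203,80,60,5)
cv2.imwrite("pics/m1.png",np.vstack([np.hstack([a,b]),np.hstack([c,d])]))
```

```text
0.07254657891587542 [0.43017645 0.11954443 0.25044639] [3.14133554e+00 8.95350556e-04 4.26046366e-01]
```

View pics/m1.png

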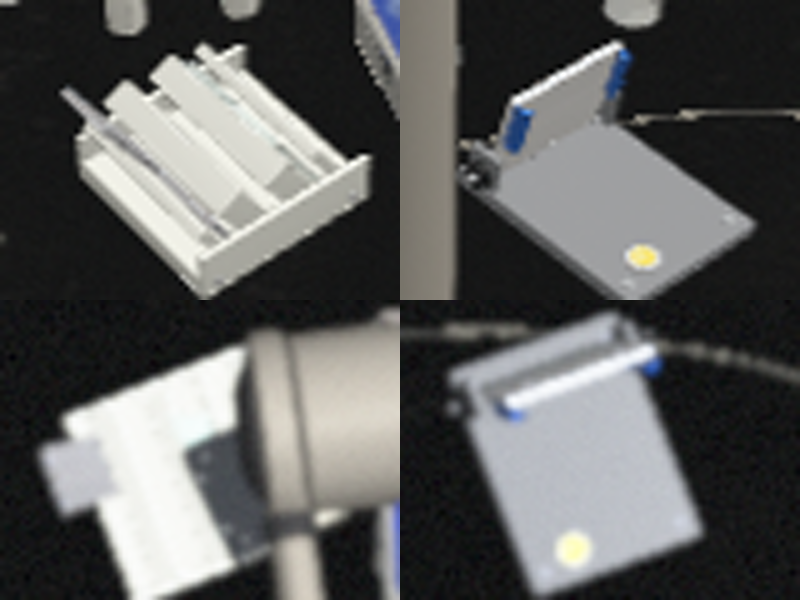

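The side view shows the leaning square in the first slot, with its blade tip at side px (241,233). The stand is clear of the arm, with its front −y base corner at (411,225), the level at (389,231) and the plate leaning forward. Now a least-squares fit of both.

```bash
cat >> h.py <<'E'
def pose(p,q): # p=(x,y,yaw), q local Nx3
    c,s=np.cos(p[2]),np.sin(p[2]); q=np.atleast_2d(q)
    return q@np.array([[c,s,0],[-s,c,0],[0,0,1]])+[p[0],p[1],0]
E
python3 - <<'E'
from h import *
from scipy.optimize import least_squares
st=[("side",(411,225),(-90,-68,18)),("side",(388.6,231.4),(-66,30,24)),("top",(384.6,252.6),(-66,30,24)),("top",(410.6,250),(-90,-68,18)),("top",(377,262),(-90,68,18)),("top",(392.4,205.6),(90,-68,18)),("top",(360,218),(90,68,18))]
def res(p): return np.concatenate([(proj(n,pose(p,np.array(l)/1e3))[0]-uv) for n,uv,l in st])
r=least_squares(res,[.43,-.21,.35],loss='soft_l1'); print("stand",r.x.round(4),r.fun.round(1))
def rk(p):
    h1,h2,s=p[3:]
    L=[("side",(269,274.6),(-74,-74,0)),("side",(302,254),(74,-74,0)),("side",(244.4,249.4),(-74,74,0)),
     ("top",(244.4,228.6),(-74,74,h1)),("top",(259,264.6),(-74,-74,h1)),("side",(268.6,267.4),(-74,-74,h1)),("side",(244.4,243),(-74,74,h1)),
     ("top",(282,213.4),(74,74,h2)),("top",(296.6,251),(74,-74,h2)),("side",(277,224.4),(74,74,h2)),("side",(301.6,246.6),(74,-74,h2)),
     ("top",(240,235.3),(-30-55-3-2.3,s,20+95)),("top",(244.4,248.4),(-30-55-3-2.3,s-48,115)),("side",(241,233.4),(-30-55-2,s,116))]
    return np.concatenate([(proj(n,pose(p,np.array(l)/1e3))[0]-uv) for n,uv,l in L])
r=least_squares(rk,[.42,.217,-1.22,30,50,55],loss='soft_l1',x_scale=[.1,.1,.1,10,10,10]); print("rack",r.x.round(4),rk(r.x).reshape(-1,2).round(1).tolist())
p=r.x; print("grip",pose(p,np.array([-30-42.5-2,p[5]-27,93.6])/1e3), monitor.observe()['tool_pos'])
E
```

```text
stand [ 0.4255 -0.2153  0.3207] [ 0.5 -0.2  0.1  0.1 -0.2  0.3 -0.1 -0.1 -0.1  0.5  0.3 -0.4 -0.6 -0.5]
rack [ 0.4164  0.2173 -1.221  38.5465 38.9429 50.4772] [[-0.2, 0.6], [-0.1, 0.4], [-0.5, 0.5], [0.2, -0.3], [0.2, 1.0], [-0.1, 0.6], [-1.3, -0.4], [-0.5, 0.2], [-0.3, -0.4], [-1.0, -0.5], [0.6, 0.5], [1.0, -0.2], [1.5, -0.6], [1.3, -0.7]]
grip [[0.41293758 0.29532078 0.0936    ]] [0.43017645 0.11954443 0.25044639]
```

{"op": "move_arm", "data": {
  "rows": [
    [-4,35,0,-0.02,0],
    [-4,35,0,-0.02,0],
    [-4,36,0,-0.02,0],
    [-4,40,0,-0.016,0],
    [-3,35,0,0,0],
    [0,0,-35,0,0],
    [0,0,-35,0,0],
    [0,0,-30,0,0],
    [0,0,0,0,0]
  ],
  "newtons": 8
}}

```text
time: 2.9
tool_pos: [0.4096, 0.2983, 0.1471]
tool_rot: [3.14, 0.009, 0.347]
contact_force: [0.5, 0.1, 1.0]
opening: 0.046
grip_force: 0.0
```

Run:
```python
from h import *
s=grab("side","pics/side2.png");t=grab("top","pics/top2.png")
o=monitor.observe();print(o['opening'],o['tool_pos'],o['tool_rot'])
a=crop(s,220,195,80,70,6);b=crop(t,225,205,50,70,6)
cv2.imwrite("pics/m2.png",np.hstack([a,b]))
```

```text
0.04637953296000067 [0.41210017 0.29987415 0.15121988] [3.14131492e+00 3.97476987e-04 3.47393449e-01]
```

View pics/m2.png

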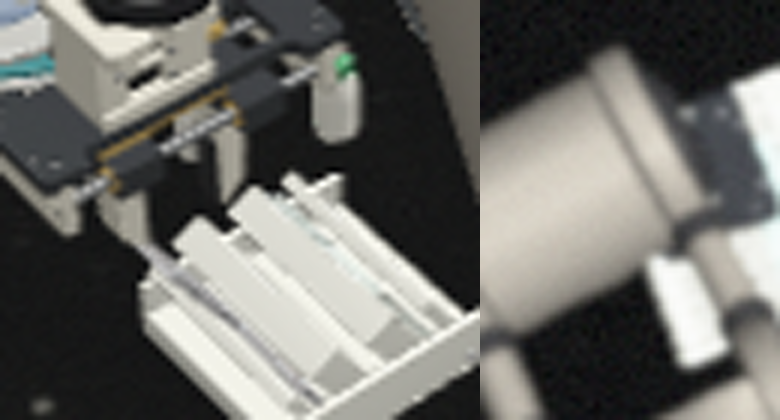

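Run:
```python
from h import *
from scipy.optimize import least_squares
r=least_squares(lambda P:np.concatenate([proj("side",P)[0]-(241,233.4),proj("top",P)[0]-(240,235.3)]),[.41,.31,.11]);print(r.x,r.fun)
p=np.array([.4164,.2173,-1.221]);c,s=np.cos(p[2]),np.sin(p[2]);d=r.x[:2]-p[:2];print("rack frame",c*d[0]+s*d[1],-s*d[0]+c*d[1])
for z in(.10,.113,.118):
  q=ray("top",(240,235.3),z);d=q[:2]-p[:2];print(z,c*d[0]+s*d[1],-s*d[0]+c*d[1])
T=np.array([.4121,.2999,.1512])
for k in(-23,-42,23,42): print(k,(proj("side",T+np.array([c,s,0])*k/1e3)[0]-[220,195])*6)
```

```text
[0.43186714 0.32188615 0.11685741] [-0.20403581 -0.00606872  0.20668507  0.05373508]
rack frame -0.09295198536922494 0.050372839448073255
0.1 -0.09477272449559662 0.05194488205215249
0.113 -0.09383569802183367 0.05107566971850154
0.118 -0.09347530322423256 0.05074135728248193
-23 [133.45115598 220.88211964]
-42 [104.52161991 236.83873605]
23 [202.06270145 183.03816288]
42 [229.82772512 167.72385464]
```

{"op": "move_arm", "data": {
  "rows": [
    [0,0,-30,0,0],
    [0,0,-25,0,0],
    [0,0,-15,0,0],
    [0,0,0,0,0],
    [0,0,0,0,0.5],
    [0,0,0,0,1],
    [0,0,0,0,1],
    [0,0,0,0,1]
  ],
  "newtons": 8
}}

```text
time: 3.8
tool_pos: [0.4123, 0.301, 0.082]
tool_rot: [-3.142, -0.003, 0.349]
contact_force: [-0.8, -0.1, 3.6]
opening: 0.025
grip_force: 7.5
```

{"op": "move_arm", "data": {
  "rows": [
    [-1,2,4,0,1],
    [-1,3,5,0,1],
    [-1,3,5,0,1],
    [0,0,0,0,1]
  ],
  "newtons": 10
}}

```text
time: 4.2
tool_pos: [0.4083, 0.3084, 0.0952]
tool_rot: [3.141, 0.0, 0.349]
contact_force: [-0.0, -3.3, 3.3]
opening: 0.0247
grip_force: 10.2
```

Run:
```python
from h import *
s=grab("side","pics/side3.png")
o=monitor.observe();print(o['opening'],o['tool_pos'],o['contact_force'],o['torque'])
cv2.imwrite("pics/m3.png",crop(s,215,190,90,80,7))
```

```text
0.024681817501242258 [0.40833365 0.30844942 0.09509026] [-0.22441892 -2.88100322  2.2388348 ] [-0.95254399 -0.14037795 -0.04639021]
```

View pics/m3.png

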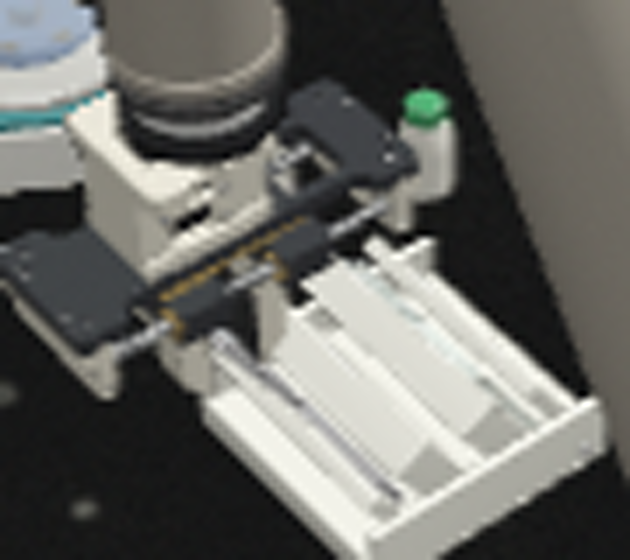

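The side view shows the foot end at about (271.4,260), up-left of where it was (273,261.4). It appears to be moving with the grip, so I'll keep drawing.

{"op": "move_arm", "data": {
  "rows": [
    [-1,3,5,0,1],
    [-1,3,5,0,1],
    [-1,3,5,0,1],
    [-1,3,5,0,1],
    [-1,2,5,0,1],
    [-1,2,5,0,1],
    [0,0,0,0,1]
  ],
  "newtons": 12
}}

```text
time: 4.95
tool_pos: [0.4025, 0.3252, 0.1252]
tool_rot: [-3.141, -0.001, 0.349]
contact_force: [-0.0, 0.3, -0.1]
opening: 0.015
grip_force: 0.0
```

Run:
```python
from h import *
s=grab("side","pics/side4.png")
o=monitor.observe();print(o['opening'],o['tool_pos'],o['contact_force'],o['torque'])
cv2.imwrite("pics/m4.png",crop(s,215,190,90,80,7))
```

```text
0.010787130240078774 [0.40240865 0.32522893 0.12495257] [-0.07350611 -0.09280768 -0.84028388] [ 0.04073551 -0.03078784  0.0031711 ]
```

View pics/m4.png

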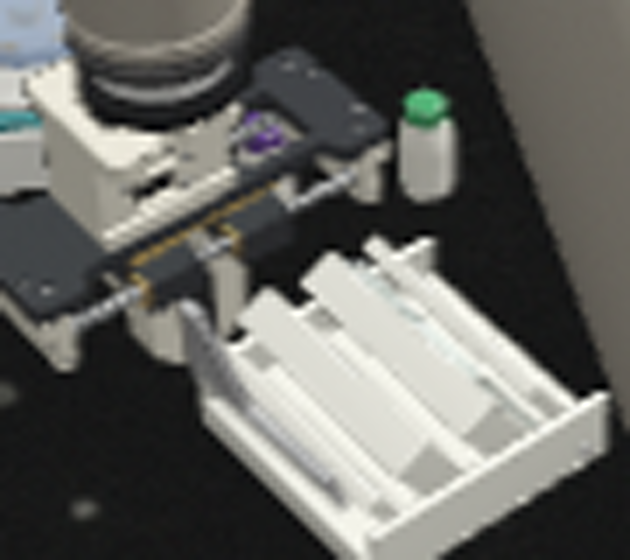

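{"op": "move_arm", "data": {
  "rows": [
    [0,0,0,0,1],
    [0,0,0,0,1]
  ],
  "newtons": 60
}}

```text
time: 5.2
tool_pos: [0.4022, 0.3248, 0.1245]
tool_rot: [-3.141, 0.0, 0.349]
contact_force: [0.8, 0.3, 0.2]
opening: 0.0004
grip_force: 0.0
```

Run:
```python
from h import *
s=grab("side","pics/side5.png");t=grab("top","pics/top5.png")
o=monitor.observe();print(o['opening'],o['tool_pos'],o['contact_force'],o['torque'],o['grip_force'])
cv2.imwrite("pics/m5.png",np.hstack([crop(s,215,200,65,75,6),crop(t,225,205,65,75,6)]))
```

```text
0.0006607072202087538 [0.40223891 0.32475435 0.12457322] [-0.77700517  0.24357969 -0.28685443] [-0.0231986  -0.00199799 -0.04424166] 0.0
```

View pics/m5.png

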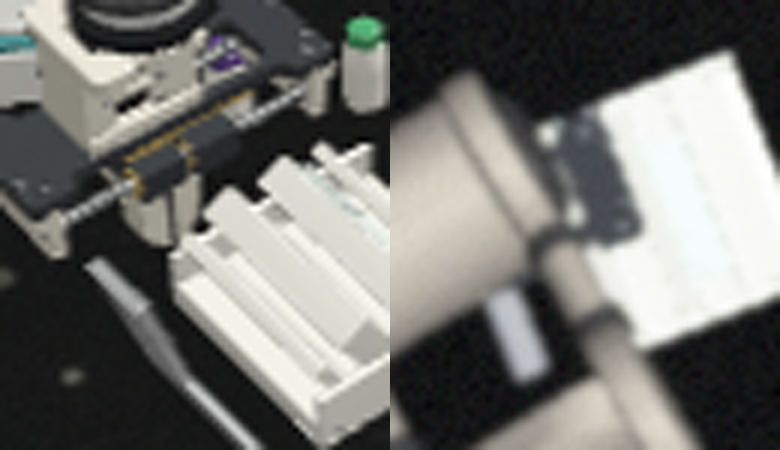

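The pinch popped the square out, and it dropped on the bench to the left of the rack, at side px ~(231–258, 243–275). I'll let it settle, clear the arm from view and measure it numerically.

{"op": "move_arm", "data": {
  "rows": [
    [0,0,40,0,0],
    [0,0,40,0,0],
    [5,-40,20,0,0],
    [5,-45,0,0,0],
    [5,-45,0,0,0],
    [5,-45,0,0,0],
    [5,-45,0,0,0],
    [5,-45,0,0,0],
    [0,0,0,0,0]
  ]
}}

```text
time: 6.2
tool_pos: [0.433, 0.0553, 0.2248]
tool_rot: [3.14, 0.0, 0.343]
contact_force: [-0.2, 0.7, 0.2]
opening: 0.0459
grip_force: 0.0
```

Run:
```python
from h import *
s=grab("side","pics/side6.png");t=grab("top","pics/top6.png")
cv2.imwrite("pics/m6.png",np.hstack([crop(s,205,190,95,100,4.1),crop(t,215,195,95,100,4.1)]))
```

```text
(no output)
```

View pics/m6.png

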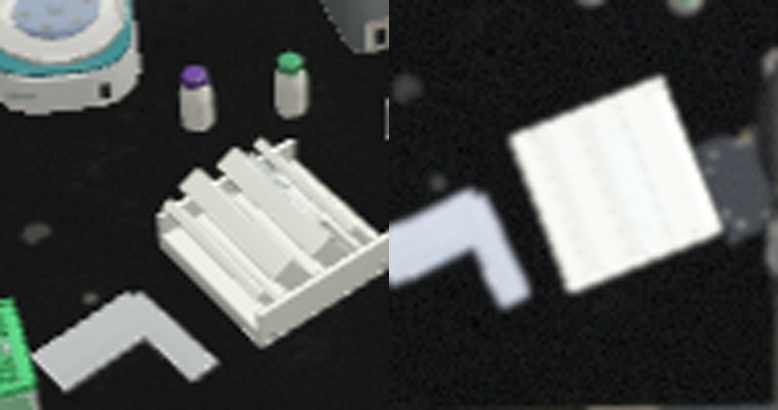

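The square lies flat on the bench left of the rack. Its heel is near side (237,261), the foot end near (255,281) toward the robot, and the blade tip near (217,281) pointing away from the rack beside the green block.

My plan is to grip the blade tip by its 48 mm edges and raise it so it swings upright about the closing axis. Then I'll lean it on the rack's outer wall and regrasp across its 6 mm.

Run:
```python
from h import *
from scipy.optimize import least_squares
L=[("side",(238.7,272.9),(48,28)),("side",(251.3,283.2),(110,28)),("side",(258.2,279),(110,0)),("side",(220.9,285.4),(48,110)),("side",(213,276.1),(0,110)),("top",(242.1,270.9),(110,28)),("top",(249.6,267.2),(110,0)),("top",(235.7,254.8),(48,28))]
def W(p,a,z=.006):
    x=np.array([np.cos(p[2]),np.sin(p[2])]); zz=np.array([x[1],-x[0]])
    return np.r_[p[:2]+(a[0]*x+a[1]*zz)/1e3,z]
f=lambda p:np.concatenate([proj(n,W(p,a))[0]-uv for n,uv,a in L])
r=least_squares(f,[.42,.33,3.5],loss='soft_l1');p=r.x;print(p,r.fun.reshape(-1,2).round(1).tolist())
for a in[(0,0),(55,0),(24,94),(24,110)]: print(a,W(p,a).round(4))
for uv in[(208+0,0)]: pass
t=cv2.imread("pics/top6.png");hsv=cv2.cvtColor(t,cv2.COLOR_BGR2HSV)
m=((hsv[:,:,0]>45)&(hsv[:,:,0]<80)&(hsv[:,:,1]>120)&(hsv[:,:,2]>80)).astype(np.uint8)
n,l,st,c=cv2.connectedComponentsWithStats(m)
for s in st[1:]:
    if s[4]>100: print(s,[ray("top",q,.036)[:2].round(3) for q in[(s[0],s[1]),(s[0]+s[2],s[1]),(s[0]+s[2],s[1]+s[3])]])
```

```text
[0.41586477 0.34327245 3.53493836] [[1.6, -0.7], [0.3, 0.0], [-0.1, -0.2], [-0.3, -0.3], [-0.6, 0.4], [0.1, -0.3], [-0.6, 0.3], [-0.1, 0.6]]
(0, 0) [0.4159 0.3433 0.006 ]
(55, 0) [0.3651 0.3222 0.006 ]
(24, 94) [0.3577 0.4209 0.006 ]
(24, 110) [0.3515 0.4357 0.006 ]
[172 243  37  29 939] [array([0.414, 0.583]), array([0.41 , 0.446]), array([0.304, 0.447])]
```

{"op": "move_arm", "data": {
  "rows": [
    [-6,32,0,0.147,-0.45],
    [-6,32,0,0.147,-0.45],
    [-6,32,0,0.147,-0.45],
    [-6,32,0,0.147,-0.45],
    [-6,32,0,0.147,-0.45],
    [-6,32,0,0.147,-0.45],
    [-6,32,0,0.147,-0.45],
    [-7,32,0,0.147,-0.45],
    [-7,32,0,0.147,-0.45],
    [-7,32,0,0.147,-0.45],
    [-7,33,-20,0.147,-0.45],
    [0,0,-20,0,-0.45]
  ],
  "newtons": 20
}}

```text
time: 7.5
tool_pos: [0.3598, 0.4177, 0.1843]
tool_rot: [3.14, -0.002, 1.976]
contact_force: [1.0, -0.2, -1.2]
opening: 0.0663
grip_force: 0.0
```

{"op": "move_arm", "data": {
  "rows": [
    [0,0,-30,0,-0.45],
    [0,0,-30,0,-0.45],
    [0,0,0,0,-0.45],
    [0,0,0,0,-0.45]
  ]
}}

```text
time: 7.9
tool_pos: [0.3615, 0.4137, 0.1251]
tool_rot: [-3.141, -0.0, 1.968]
contact_force: [-0.4, 0.3, -0.2]
opening: 0.0667
grip_force: 0.0
```

{"op": "move_arm", "data": {
  "rows": [
    [2,-6,-25,0,-0.45],
    [0,0,-35,0,-0.45],
    [0,0,-30,0,-0.45],
    [0,0,-20,0,-0.45],
    [0,0,-10,0,-0.45],
    [0,0,-2,0,-0.45],
    [0,0,-1,0,-0.45],
    [0,0,0,0,-0.45]
  ]
}}

```text
time: 8.7
tool_pos: [0.3651, 0.4074, 0.0031]
tool_rot: [3.139, -0.001, 1.966]
contact_force: [-0.5, 0.0, 0.7]
opening: 0.0668
grip_force: 0.0
```

{"op": "move_arm", "data": {
  "rows": [
    [0,0,0,0,0.5],
    [0,0,0,0,1],
    [0,0,0,0,1],
    [0,0,0,0,1]
  ]
}}

```text
time: 9.1
tool_pos: [0.3651, 0.4071, 0.0024]
tool_rot: [3.14, -0.001, 1.966]
contact_force: [1.1, 0.0, 4.0]
opening: 0.0473
grip_force: 19.9
```

{"op": "move_arm", "data": {
  "rows": [
    [0.4,-1,10,0,1],
    [0.9,-2.2,10,0,1],
    [1.4,-3.4,10,0,1],
    [1.9,-4.6,9,0,1],
    [2.4,-5.7,8.5,0,1],
    [2.8,-6.7,7.5,0,1],
    [0,0,0,0,1]
  ]
}}

```text
time: 9.8
tool_pos: [0.3751, 0.3825, 0.058]
tool_rot: [3.14, -0.0, 1.965]
contact_force: [-0.5, 0.2, -3.0]
opening: 0.0475
grip_force: 20.0
```

{"op": "move_arm", "data": {
  "rows": [
    [3,-7.5,6.5,0,1],
    [3.4,-8.2,5.5,0,1],
    [3.7,-8.9,4,0,1],
    [3.8,-9.2,3,0,1],
    [3.9,-9.5,2,0,1],
    [4,-9.7,0,0,1],
    [0,0,0,0,1]
  ]
}}

```text
time: 10.5
tool_pos: [0.397, 0.3285, 0.078]
tool_rot: [3.141, 0.001, 1.965]
contact_force: [0.9, -1.3, -0.5]
opening: 0.0473
grip_force: 20.0
```

Run:
```python
from h import *
s=grab("side","pics/side7.png")
o=monitor.observe();print(o['opening'],o['tool_pos'],o['contact_force'],o['torque'],o['grip_force'])
g=cv2.cvtColor(s[245:300:1,205:285],cv2.COLOR_BGR2GRAY)
for r in g[::2]: print(''.join(" .:-=+*#%@"[min(9,v//24)] for v in r))
```

```text
0.047326298666207786 [0.39671675 0.32895321 0.07789037] [ 1.30369422 -0.94588662  1.99013827] [-0.33839494 -0.38306759  0.02401533] 19.996747076511383
   . .:::-::......    .      -=:-:..::==::::*=:-=-:..=*******#%%%%@@%@@@@@@@@@%#
    .::-::::..  .    ...   . =#%%%*:.-=--:::::-:..=******###%%%%%%%%@@%@@@@@@@@@
 ... ..:...    .      . ..=#%%%%%%%%#=++===:...=******%@@%+%%%%%%%%%%%@@%%@@@@@#
  .  . .  .  ..  .  . .  .:+#%%%%%%%%%%*++++*******#%@@@@@@%*##%#%%%%%#+@@@@@###
          .   . . . .........=%%%%%%#%%#*++*****%@@@%%@@@@@@@%#*#%%%+#%%@@@@@###
.     ...   ..  ..  .  .. ... .-%%%%%@+==-++***%@@@@@@%%@@@@@@@%%+#%@#####@@@@@%
.  .       .  .... ...       . . :%*-...     .=+*%@@@@@@%%@@@%@@@%%%########%@@%
... . . .... .. .. ...  .... ..   . .  ....    .=**%@@@@@@@%@@@@@@@@%####%@@####
 .    ...... ........::....   . ...  ..          .=+*%@@@@@@@%@@%@@@@@@@@#######
+++:    . ..... .. .:--:...... ...  .....          .=+*%@@@@@@@####@@@##########
###+:  .    . .....  ..... ...... ....... . ..       .=+*%@@@@@@@@%##########*+:
+###=  .. ...  .      ... ..      . . .  . .       .   .=+
[... 618 characters left out ...]
          .   .    .   . .    .    ......  .   .... 
*+=====+=:  .  ...... .   ..    ..   .   .      .      .     .  .    .... ....  
++*++++*+:   . .. . . . ...      . .  . .     .          . .       . ..  ..  .  
++++++++*=.   . . . .  .       .     .    .    .         .   .  ..  .    .. ... 
+++**#*+-:.      ...   .   .  ..              .    .  .     ...       .      ...
+-:..  .      .  ..  ..  .   .    .    . . . .  ..     . .  .   .   .  .    . . 
.        ...        .  . . .      .    . . . . .        . . .       .       .  .
  .  .   .    .         . .    . .      .. .     . ...   .   . . .   .. .  .   .
.   ..    ..   .  .    .. .  .     .   .. .   ..         ...     .  .   . . ....
```

Run:
```python
from h import *
T=np.array([.3967,.329,0]);x=np.array([-.924,-.383,0]);y=np.array([.383,-.924,0]);z=np.array([0,0,1.])
for th in(0,15,30,45,-15):   # lean of foot away (to -y side / rack)
  c,s=np.cos(np.radians(th)),np.sin(np.radians(th)); zz=c*z-s*y
  G=T+np.array([0,0,.080]); 
  print(th,[proj("side",G+(a-24)/1e3*x+(b-80)/1e3*zz)[0].round(0).tolist() for a,b in((0,0),(110,0),(110,28),(48,28),(48,110),(0,110))])
im=cv2.imread("pics/side7.png"); cv2.imwrite("pics/m7.png",crop(im,205,215,90,75,8))
```

```text
0 [[240.0, 260.0], [259.0, 279.0], [259.0, 274.0], [248.0, 263.0], [246.0, 247.0], [237.0, 239.0]]
15 [[244.0, 257.0], [264.0, 275.0], [262.0, 271.0], [251.0, 260.0], [244.0, 248.0], [235.0, 240.0]]
30 [[249.0, 252.0], [268.0, 271.0], [265.0, 268.0], [253.0, 258.0], [242.0, 250.0], [234.0, 242.0]]
45 [[252.0, 248.0], [272.0, 266.0], [267.0, 265.0], [256.0, 254.0], [241.0, 252.0], [232.0, 244.0]]
-15 [[235.0, 263.0], [255.0, 282.0], [256.0, 275.0], [244.0, 265.0], [248.0, 246.0], [239.0, 238.0]]
```

View pics/m7.png

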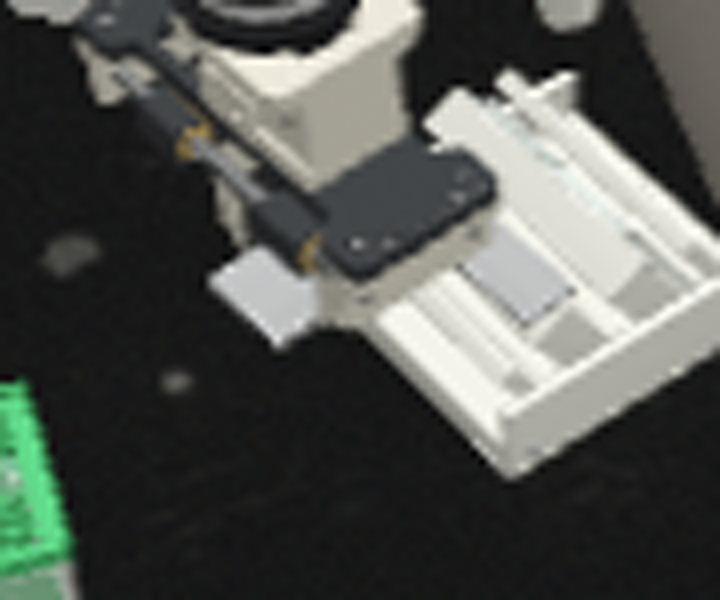

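The square is still held flat: the blade is at (235,252) and the foot hovers over the rack at (270,248), so 20 N was too tight for it to swing. I'll move clear of the rack and loosen the grip so it hangs.

{"op": "move_arm", "data": {
  "rows": [
    [0,0,15,0,1],
    [-4,9,7,0,1],
    [-6,15,0,0,1],
    [-6,15,0,0,1],
    [-6,15,0,0,1],
    [0,0,0,0,1],
    [0,0,0,0,1]
  ]
}}

```text
time: 11.25
tool_pos: [0.3734, 0.3844, 0.0994]
tool_rot: [-3.141, 0.0, 1.967]
contact_force: [-1.5, -0.9, -2.7]
opening: 0.0474
grip_force: 20.0
```

```bash
python3 -c "
from h import *
o=monitor.observe();print(o['opening'],o['tool_pos'],o['contact_force'],o['torque'],o['grip_force'])"
```

```text
0.04739736953031095 [0.37341749 0.38436423 0.09936236] [-1.48794546 -0.91883386 -2.72191726] [ 0.175011   -0.14959675  0.02273837] 19.992054998874664
```

{"op": "move_arm", "data": {
  "rows": [
    [0,0,0,0,1],
    [0,0,0,0,1],
    [0,0,0,0,1]
  ],
  "newtons": 9
}}

```text
time: 11.55
tool_pos: [0.3741, 0.3837, 0.0997]
tool_rot: [-3.141, -0.0, 1.965]
contact_force: [-0.5, 1.0, -2.7]
opening: 0.0474
grip_force: 9.0
```

```bash
cat > st.py <<'E'
from h import *
o=monitor.observe();print(o['opening'].round(4),o['tool_pos'].round(4),o['contact_force'].round(1),"tx,ty",(o['torque']@[-.924,-.383,0]).round(3),(o['torque']@[.383,-.924,0]).round(3),o['grip_force'])
E
python3 st.py
```

```text
Traceback (most recent call last):
  File "st.py", line 2, in <module>
    o=monitor.observe();print(o['opening'].round(4),o['tool_pos'].round(4),o['contact_force'].round(1),"tx,ty",(o['torque']@[-.924,-.383,0]).round(3),(o['torque']@[.383,-.924,0]).round(3),o['grip_force'])
                              ^^^^^^^^^^^^^^^^^^
AttributeError: 'float' object has no attribute 'round'
```

```bash
sed -i "s/o\['opening'\].round(4)/round(o['opening'],4)/" st.py; python3 st.py
```

```text
0.0474 [0.3741 0.3837 0.0997] [-0.5  1.  -2.7] tx,ty -0.144 0.107 8.994881401449675
```

{"op": "move_arm", "data": {
  "rows": [
    [0,0,0,0,1],
    [0,0,0,0,1],
    [0,0,0,0,1]
  ],
  "newtons": 5.5
}}

```text
time: 11.85
tool_pos: [0.3741, 0.3838, 0.0998]
tool_rot: [3.142, 0.0, 1.966]
contact_force: [0.0, -0.8, -2.8]
opening: 0.0476
grip_force: 5.5
```

```bash
python3 st.py
```

```text
0.0476 [0.3741 0.3838 0.0998] [ 0.  -0.8 -2.8] tx,ty 0.213 0.123 5.490099389862735
```

```bash
cat > tilt.py <<'E'
from h import *
import sys
o=monitor.observe();Y=o['tool_rot'][2]-np.pi/2+np.pi
x=np.array([np.cos(Y),np.sin(Y),0]);y=np.array([-x[1]*-1*-1,x[0],0]);z=np.array([0,0,1.]);y=np.cross(z,x)
G=o['tool_pos']+[0,0,.001]
P=[(8,0),(110,0),(110,28),(48,28),(48,110),(0,110),(0,8)]
def poly(n,th,gz=80,gx=24):
  c,s=np.cos(th),np.sin(th);zz=c*z-s*y  # th=pi/2: blade flat toward -y_sq
  return np.array([proj(n,G+(a-gx)/1e3*x+(b-gz)/1e3*zz)[0] for a,b in P])
if __name__=="__main__":
  f="pics/s%d.png"%int(o['time']*100)
  im=grab("side",f);t=grab("top",f.replace("s/s","s/t"))
  g=im.max(2).astype(float)-0; sat=im.max(2).astype(int)-im.min(2)
  for d in range(-30,100,10):
    m=np.zeros(g.shape,np.uint8);cv2.fillPoly(m,[(poly("side",np.radians(d))*16).astype(np.int32)],1,shift=4)
    # foot part only
    q=poly("side",np.radians(d));e=np.zeros(g.shape,np.uint8);cv2.fillPoly(e,[(np.array([q[1],q[2],(q[3]*2+q[2])/3,(q[1]*1+q[0]*2)/3])*16).astype(np.int32)],1,shift=4)
    print(d,m.sum(),round(g[m>0].mean()),"foot",e.sum(),round(g[e>0].mean()),round(g[e>0].min()), q[1].round(),q[5].round())
E
python3 tilt.py
python3 - <<'E'
import cv2,glob
f=sorted(glob.glob("pics/s1*.png"))[-1]
g=cv2.imread(f,0)[225:300,200:290]
for r in g[::2]: print(''.join(" .:-=+*#%@"[min(9,v//26)] for v in r))
E
```

```text
-30 473 54 foot 118 24 20 [235. 289.] [226. 242.]
-20 427 60 foot 101 32 20 [238. 288.] [225. 242.]
-10 343 84 foot 80 86 22 [242. 286.] [223. 242.]
0 249 101 foot 53 115 21 [245. 284.] [222. 243.]
10 171 67 foot 50 24 21 [248. 282.] [221. 244.]
20 59 76 foot 20 24 21 [252. 279.] [219. 245.]
30 84 82 foot 18 23 21 [254. 276.] [218. 246.]
40 181 76 foot 43 23 20 [257. 273.] [217. 247.]
50 260 75 foot 63 23 19 [259. 269.] [217. 249.]
60 369 81 foot 84 46 21 [261. 266.] [216. 250.]
70 427 105 foot 93 152 21 [262. 262.] [216. 251.]
80 499 113 foot 120 200 24 [263. 259.] [215. 253.]
90 535 112 foot 123 212 99 [263. 256.] [215. 254.]
-:.....:::++++##=-.    --..+#%%%%#****-.                       .  .#%%*-=@@#+:        :---
=+*+++*=::::.=++*%%%%%%%%%%%%%#*******=.                    +%%#*-+-=#%%%***=:      .  :--
=+**=++=::.::-=+++*%%%%%%%#***********+:                  =#%%%%%@%%#*+#%%%#%+.         :-
 =+=.:::::::.:=++++++#%#***************-            =*-   -%%%%%%%%%%##*##%%@%@*:     .  :
     ...::::::.-=+#*+++=+++************+:         =%%%%#+.+@#%%%%%%%%%%%%@@%%%%@@#-       
      ...
[... 2293 characters left out ...]
               :==-.                                  .        
-=-===+++===++:                                                                           
*+====+======*-.                                                                          
=======+++*++-..                                                                          
=++*+=::.                                                                                 
:.                                                                                        
                                                                                          
                                                                                  ....::..
```

Numerically, the foot face is seen edge-on at side px (225,261)–(245,285), so the square now hangs upright within about 5°. Next I'll firm the grip, align it to the rack wall and bring it alongside.

{"op": "move_arm", "data": {
  "rows": [
    [0,0,0,-0.045,1],
    [4,-10,0,0,1],
    [5,-14,0,0,1],
    [5,-14,0,0,1],
    [5,-14,0,0,1],
    [5,-14,0,0,1],
    [4,-10,0,0,1],
    [0,0,-5,0,1],
    [0,0,-5,0,1],
    [0,0,-4,0,1],
    [0,0,0,0,1]
  ],
  "newtons": 12
}}

```text
time: 13.05
tool_pos: [0.4026, 0.309, 0.086]
tool_rot: [3.139, -0.001, 1.922]
contact_force: [1.6, 1.3, 1.4]
opening: 0.0476
grip_force: 12.0
```

```bash
python3 st.py; python3 tilt.py|head -6
python3 - <<'E'
import cv2,glob
f=sorted(glob.glob("pics/s1*.png"))[-1]
g=cv2.imread(f,0)[240:285,220:285]
for r in g: print(''.join(" .:-=+*#%@"[min(9,v//26)] for v in r))
E
```

```text
0.0476 [0.4026 0.309  0.086 ] [1.6 1.3 1.4] tx,ty 0.091 0.346 11.977277745609172
-30 463 56 foot 112 24 21 [254. 279.] [246. 233.]
-20 401 67 foot 93 37 21 [257. 278.] [245. 233.]
-10 319 90 foot 76 89 22 [260. 277.] [244. 234.]
0 234 111 foot 53 111 24 [264. 275.] [243. 234.]
10 187 139 foot 43 153 108 [267. 273.] [241. 235.]
20 90 176 foot 28 228 165 [270. 270.] [240. 236.]
               ..  :=-....::=-:::--:::-:::..-=+*==+#%%%%%@%@@@%#%
                    ==-....-+::::-+-:--:...-+******#%%%%%%%@%@@%%
                    :-=-...=--::::::::...-+*****+##%%%%%%%%%%%%@@
                .    :-=-..-==-.:::::..-+*******#@@#%%%%%%%%%%%%@
   .               ..:-==-.:===-.....:-+******#%%@@@%%%%%%%%%%%**
                      -==-+=*+=+-...-+******#%%%%%@@@%%%%%%%%%%%*
                      -===-**+++++=+*******#%%%%%%%@@@%%%%%%%%%%%
                      :-==-==+++++*++****#%%%%%%%%%%@@@#%%%%%%%%%
                      :-==--=++++*=++**#@%%%%%%%%%%%%@@@#%%%%%%%%
                       -===-=+++++++*##%@@%%%%%%%%%%%%@@@#%%%%%%*
                       --==-=++=++*+#%@%%@@%%%%%%%%%%%%@@@#%%
[... 1533 characters left out ...]
                             :-==-.  :==:...     . ....
                    .                   :-=-..   ....      ...   
                                         -=-.       .    ....  ..
                ..                       .=-.          ..........
       .     ...           ...            .          ...        .
   ....     .               .                         ..         
   .     ...                                        .   .        
      .....                                         .            
                                                         .       
         .                                                       
  .      .                                       .
```

{"op": "move_arm", "data": {
  "rows": [
    [0,0,3,0,1],
    [1,-3,0,0,1],
    [2,-6,0,0,1],
    [2,-5,0,0,1],
    [0,0,-2,0,1],
    [0,0,-1,0,1],
    [0,0,0,0,1]
  ],
  "newtons": 12
}}

```text
time: 13.85
tool_pos: [0.4072, 0.2942, 0.0862]
tool_rot: [3.141, -0.0, 1.92]
contact_force: [-2.0, 0.0, 3.3]
opening: 0.0477
grip_force: 12.0
```

```bash
python3 st.py; python3 tilt.py|head -6
python3 - <<'E'
import cv2,glob
f=sorted(glob.glob("pics/s1*.png"))[-1]
g=cv2.imread(f,0)[250:285,230:285]
for r in g: print(''.join(" .:-=+*#%@"[min(9,v//26)] for v in r))
E
```

```text
0.0477 [0.4072 0.2942 0.0862] [-2.   0.   3.3] tx,ty -0.122 -0.116 11.994725170370657
-30 473 67 foot 112 33 21 [258. 277.] [250. 231.]
-20 396 79 foot 100 56 22 [261. 276.] [249. 231.]
-10 319 107 foot 76 121 24 [264. 275.] [248. 232.]
0 257 140 foot 62 204 130 [267. 273.] [247. 232.]
10 184 156 foot 43 223 138 [271. 271.] [245. 233.]
20 73 155 foot 22 208 170 [274. 268.] [244. 234.]
              =++=======+%%%@%%@@%%%%%%%%%%%%@@@#%%%%**
              .=+=====-=##%%%@%%@@#%%%%%%%%%%%@@@%%%***
                =======+#@#%%%@%%@@#%%%%%%%%%@%@@@%****
                 -======+%@#%%%@%%@@#%%%%%%%%%#%@@@%#**
                 :-======%@@#%%%@%%@@#%%%%%%%#*#%@@@@#*
                  -======%@@@#%%%@%%@@#%%%%%#***#%@@@@#
                  :-===-=%@@@@#%%%@%%@@#%%%#******%@%%@
                   -=====#@@@@@##%%@%%@@#%#********%@@#
         .         :-====*@@@@@@%%%%@%%@@%********@@%**
                    :-===*#@@@@@@%%%%@%%@@@#****#@@#***
                     :-==##%@@@@@@%%%%@%%@@@%**@@#*****
                      -===#*#@@@@@@%%%%#%%@@%@@%*******
 .                     -==+#*#@@@@@@%%**
[... 493 characters left out ...]
 .-==+=+++**++#+:  ..     
            .                  .-===#*+***=:.  ....    
 ...  .    .                    :--==++*#=.   .........
.          .      .              :-+-:==:...     . ....
          .                       :=:... ...     ..    
                                   ..          .... ...
     ...           .                          ........ 
   ...          .....                    .   .     .   
 .                .                         ...        
..                                        .. .         
.                                        .             
                                                       
                                           .           
.
```

{"op": "move_arm", "data": {
  "rows": [
    [0,0,0,0,-0.12],
    [0,0,0,0,-0.2],
    [0,0,0,0,-0.25],
    [0,0,15,0,-0.25],
    [0,0,30,0,-0.25],
    [0,0,30,0,-0.25],
    [0,0,10,0,0],
    [0,0,0,0,0]
  ]
}}

```text
time: 14.75
tool_pos: [0.4077, 0.2944, 0.1718]
tool_rot: [3.138, -0.0, 1.921]
contact_force: [0.0, -0.6, 0.2]
opening: 0.0475
grip_force: 0.0
```

```bash
python3 st.py; python3 tilt.py >/dev/null
python3 - <<'E'
import cv2,glob
f=sorted(glob.glob("pics/s1*.png"))[-1];print(f)
g=cv2.imread(f,0)[228:285,225:295]
for i,r in enumerate(g): print(228+i,''.join(" .:-=+*#%@"[min(9,v//26)] for v in r))
E
```

```text
0.0475 [0.4077 0.2944 0.1718] [ 0.  -0.6  0.2] tx,ty 0.053 0.102 0.0
pics/s1475.png
228     ..                    :=+=++++*%%%%%###@##%%%#*=:                 
229  . ..                     :=++++=+%%%%%%%%%#*+#%%%#%+.                
230   ..                      :=+---:%%%%%%%%%###*+#%%@%@*.               
231  ...                       **-   -%%%%%%%%%%##*##%%%%@*:              
232  ....                     =%%#=   -%%%%%%%%%%#%%%#%%%%@*:             
233    .                     =%%%%#=.+@#%%%%%%%%%%%%@@%%%%%@#-            
234                         =#%%%%%%@@#*+%%%%%%%%%%##%@#%%%@@#-           
235                        :#%%%%%%%%#***+#%%%%%%%%%###@%%%%@@%=          
236                         +%%%%%%%%%#****%%%%%%%%%%%%@@#%%%@@%=         
237                          +%%%%%%%%%%##@%%%%%%%%%%%%@@@#%%%@@%+.       
238      .              .-. =@%%%%%%%%%%%@@@%%%%%%%%%%%%%@@##%%@%@*.      
239           . . =-.   *%#@@%*#%%%%%%%%%%@@@%#%%%%%%%%@%@@@%#%%@%@*:     
240             .+*+-. -#%%%#***#%%%%%%%%%%%@@%%%%%%%%%%%%%@@%#%%@@@*:    
241              -*#*-.+#%%%%#****%%%%%%%
[... 2493 characters left out ...]
  ....         
275                                        :=:... ..      ..              
276                                         :.     .    ... . ..          
277           ...                             .       ...... ..           
278         .              ..                         .                   
279 ..                                                    .               
280     ...                                                               
281   ...                                                                 
282                                                                       
283                                                                       
284     .
```

```bash
cat > lean.py <<'E'
from h import *
from scipy.optimize import least_squares
RK=np.array([.4164,.2173,-1.221])
def sq(q,a,b,t=0): # q=(foot rack x mm, lean toward +x, heel rack y mm)
    c,s=np.cos(q[1]),np.sin(q[1]); return pose(RK,np.array([q[0]+b*s+t*c,q[2]-a,b*c-t*s+3*abs(s)])/1e3)[0]
if __name__=="__main__":
  O=[((239.5,239.2),(0,110,-3)),((267.5,275.3),(110,0,-3))]
  f=lambda q:np.concatenate([proj("side",sq(q,*a))[0]-uv for uv,a in O])
  r=least_squares(f,[-83,.1,40],x_scale=[10,.1,10]);q=r.x;print(q,r.fun.round(2))
  print("face at z=38:",q[0]+38*np.tan(q[1])+3)
  for b in(85,95,110):print(b,sq(q,27,b))
  t=cv2.imread(sorted(__import__('glob').glob("pics/t1*.png"))[-1],0)
  print("top proj",[proj("top",sq(q,a,b,0))[0].round(1) for a,b in((0,110),(48,110),(110,28),(110,0))])
  g=t[222:268,232:275]
  for i,rr in enumerate(g): print(222+i,''.join(" .:-=+*#%@"[min(9,v//26)] for v in rr))
E
python3 lean.py
```

```text
[-74.79956073  -0.2651191   39.18050551] [ 0.1   0.13 -0.1  -0.11]
face at z=38: -82.11695695206075
85 [0.39457581 0.31266754 0.08281628]
95 [0.39367784 0.31512911 0.0924669 ]
110 [0.39233088 0.31882146 0.10694282]
top proj [array([238.8, 239.5]), array([243.7, 252.2]), array([256.9, 265.5]), array([259.1, 264.4])]
222 :::---===+++++++***##*+=:::=#%@@@@@@@@@@@@@
223 :---===++++**++++*####*+-::=#@@@@@@@@@@@@@@
224 ---==+++++*****++*#####*=-:=*%@@@@@@@@@@@@@
225 -==++++++******++*#####*+-:-=#%@@@@@@@@@@@@
226 ==++++********#*++*#####*=-:-*%@@@@@@@@@@@@
227 ++++*******#####*+*######+---=#%@@@@@@@@@@@
228 +++*******#######*+*###%#*=---+%@@@@@@@@@@@
229 +*******#########*+*###%%#+=--=#%@@@@@@@@@@
230 ******#########%##*+*#%%%%*+---*%@@@@@@@@@@
231 ****#########%%###*+*#%%%%#*=--=#%@@@@@@@@@
232 **############%#%%#*+*#%%%%#+-:-*%@@@@@@@@@
233 *##########%%%%%%%#*+*##%%%#*=:-=*%@@@@@@@@
234 ########%%%%%%%%%%%#*+*#####*+-:-+%@@@@@@@@
235 ####%###%%%%%%%%%%%#*+**#####*=:-+#@@@@@@@@
236 ####%#%%%%%%%%%%%%%##*+*#####*+-:=#@@@@@@@@
237 ###%#%%#%%%%%%%%%%###*++*####*+=-=#@@@@@@@@
238 %#%%%%%%%%%
[... 724 characters left out ...]
+*#%@@@@@@@@%#**#++*#####%@@
254 ********++++++*#%@@@@@@@@%%#*#%%*+**#####%@
255 *******+++++*#%@@@@@@@@%*+++*#%%#++*#####%@
256 *****+++++*#%@@@@@@@%#*+=--=*#%@%*+**###*#%
257 ***+++++*#%@@@@@@@%*+=---:-=+#%%%#++****++*
258 *+++++*#%@@@@@@%%*+=--:::::-=+*#%%*++++==-=
259 +++++*%@@@@@@%*+=---::::::----=+#%#+==---::
260 +++=+#@@@@%%*+=--:::::::::::---=*%#+--:::::
261 ===--+#%#**+=--:::::::::::::-::-=##*-::::--
262 --:..-===----:::::::--::::-::---=+*+-:::---
263 :... .....:---:::::::::::::::----==-::---==
264 ..        .--:::::::::::-::-:-----::.:--==+
265 :.        .::-:::::-:::-::::----:::..:-==++
266 -.        .::::::::::::-:::---::::...:-=+++
267 =:.      ..:::::::::::::::--=--::.. ..-=+++
```

{"op": "move_arm", "data": {
  "rows": [
    [0,0,20,-0.143,0],
    [0,-10,10,-0.143,0],
    [2,-20,0,-0.143,0],
    [2,-20,0,-0.143,0],
    [2,-20,0,-0.143,0],
    [2,-20,0,-0.143,0],
    [2,-20,0,-0.143,0],
    [2,-20,0,-0.143,0],
    [2,-20,0,-0.143,0],
    [2,-20,0,-0.143,0],
    [0,-10,0,-0.142,0],
    [0,0,0,0,0]
  ]
}}

```text
time: 16.05
tool_pos: [0.4223, 0.113, 0.1993]
tool_rot: [-3.141, 0.003, 0.346]
contact_force: [0.8, 0.5, -0.1]
opening: 0.0462
grip_force: 0.0
```

```bash
python3 st.py
python3 - <<'E'
from h import *
s=grab("side","pics/side8.png");t=grab("top","pics/top8.png")
ch=lambda g:[''.join(" .:-=+*#%@"[min(9,v//26)] for v in r) for r in g]
old=cv2.imread("pics/top6.png",0)
print("top");[print(222+i,l) for i,l in enumerate(ch(cv2.cvtColor(t,6)[222:276,234:275]))]
print("side");[print(226+i,l) for i,l in enumerate(ch(cv2.cvtColor(s,6)[226:280,226:285]))]
E
```

```text
0.0462 [0.4223 0.113  0.1993] [ 0.8  0.5 -0.1] tx,ty 0.021 -0.021 0.0
top
222           .         ..:=+*#@@@@@@@@@@@@@@
223                   ..:=*#%@@@@@@@@@@@@@@@@
224         .       .:=+*#@@@@@@@@@@@@@@@@@@@
225              ..:=+#%@@@@@@@@@@@@@@@@@@@@@
226            .:=+*#%@@@@@@@@@@@@@@@@@@@@@@@
227          .:=*#%%%@@@@@@@@@@@@@@@@@@@@@@@@
228          .=#%@@@@@@@@@@@@@@@@@@@@@@@@@@@@
229          .=#@@@@@@@@@@@@@@@@@@@@@@@@@@@@@
230 .        .-#@@@@@@@@@@@@@@@@@@@@@@@@@@@@@
231          .:+%@@@@@@@@@@@@@@@@@@@@@@@@@@@@
232           .=#@@@@@@@@@@@@@@@@@@@@@@@@@@@@
233           .-*@@@@@@@@@@@@@@@@@@@@@@@@@@@%
234            :+%@@@@@@@@@@@@@@@@@@@@@@@@%#+
235            .=#@@@@@@@@@@@@@@@@@@@@@@@#+=-
236            .:+%@@@@@@@@@@@@@@@@@@@@@%+---
237  .          .=#@@@@@@@@@@@@@@@@@@@@@%*---
238       ..... .-*@@@@@@@@@@@@@@@@@@@@@%#=--
239  . ..:-==-:..:+%@@@@@@@@@@@@@@@@@@@@@%+--
240  ..:-=*##*=--.=#@@@@@@@@@@@@@@@@@@@@@%*==
241 :-=+*##%%%#*+-:+%@@@@@@@@@@@@@@@@@@@@@#+=
242 =+*##%%%%%%%*=:=#@@@@@@@@@@@@@@@@@@@@@%+-
243 ##%%%%%%%%%%#*--#@@@@@@@@@@@@@@@@@@@@@%*=
244 %%%%%%%%%%
[... 4218 characters left out ...]
 ###################*+-*#########+:  .-++##*********=.      
270 #################*=-. :*#########+:  .*++********=:.       
271 ###############%*-.    :*#########+:  .*+++*+++*=.   .     
272 ##############*+-.      :##########+:  .*++**+=:   ...   . 
273 ############*+-.         :##########+:  :=+*#=.    ....... 
274 ###########=:.            :##########+:  .==:...        ...
275 #########*+-.              :##########=.    ..       ..    
276 #######*+-.                .-*######%*-.           ...   ..
277 #####*=-....          ...   .=*####*+-.           ..... .  
278 *##%*-.. .           ....    :=*#*=-.                      
279 +#*+-.               .        :++-.             .         .
```

The square toppled away from the rack and lies flat again, beside the rack wall with its foot end at side (258–264, 275–280). I'll repeat the pick-up, and this time lean it positively onto the wall before releasing.

```bash
cat > flat.py <<'E'
from h import *
from scipy.optimize import least_squares
def W(p,a,z=.006):
    x=np.array([np.cos(p[2]),np.sin(p[2])]); zz=np.array([x[1],-x[0]])
    return np.r_[p[:2]+(a[0]*x+a[1]*zz)/1e3,z]
PP=[(8,0),(110,0),(110,28),(48,28),(48,110),(0,110),(0,8)]
if __name__=="__main__":
  M={}
  for n,f,sd in(("side","pics/side8.png",(240,265)),("top","pics/top8.png",(243,250))):
    im=cv2.imread(f).astype(int);v=im.max(2);sat=(im.max(2)-im.min(2))
    m=((im.min(2)>95)&(sat<60)).astype(np.uint8)
    _,l=cv2.connectedComponents(m,connectivity=4);M[n]=(l==l[sd[1],sd[0]]).astype(np.uint8)
    c=max(cv2.findContours(M[n],0,2)[0],key=len);print(n,M[n].sum(),cv2.boundingRect(c),cv2.approxPolyDP(c,2.,True)[:,0].tolist())
  def cost(p):
    o=0
    for n in M:
      q=np.array([proj(n,W(p,a))[0] for a in PP]);k=4;S=(200,220)
      m=np.zeros((80*k,100*k),np.uint8);cv2.fillPoly(m,[((q+.5-S)*k*16).astype(np.int32)],1,shift=4)
      r=cv2.resize(M[n][220:300,200:300].astype(np.float32),None,fx=k,fy=k,interpolation=1)>.5
      o+=(m!=r).sum()/k/k
    return o
  from scipy.optimize import minimize
  r=minimize(cost,[.42,.32,3.53],method="Nelder-Mead",options=dict(initial_simplex=[[.42,.32,3.53],[.43,.32,3.53],[.42,.33,3.53],[.42,.32,3.58]]))
  p=r.x;print(p,r.fun)
  for a in[(0,0),(110,0),(24,94),(0,110),(48,110)]:print(a,W(p,a).round(4))
E
python3 flat.py
```

```text
side 497 (220, 258, 45, 23) [[220, 271], [227, 280], [245, 269], [257, 279], [264, 275], [248, 258], [242, 258]]
top 565 (218, 239, 38, 30) [[218, 249], [222, 260], [241, 253], [248, 268], [255, 266], [245, 240], [241, 239]]
[0.42680624 0.31709849 3.51886493] 105.4375
(0, 0) [0.4268 0.3171 0.006 ]
(110, 0) [0.3245 0.2766 0.006 ]
(24, 94) [0.3699 0.3956 0.006 ]
(0, 110) [0.3863 0.4194 0.006 ]
(48, 110) [0.3417 0.4017 0.006 ]
```

{"op": "move_arm", "data": {
  "rows": [
    [-4,20,0,0.145,-0.45],
    [-5,26,0,0.146,-0.45],
    [-5,26,0,0.146,-0.45],
    [-5,26,0,0.146,-0.45],
    [-5,26,0,0.146,-0.45],
    [-5,26,0,0.146,-0.45],
    [-5,26,-10,0.146,-0.45],
    [-5,26,-20,0.146,-0.45],
    [-5,27,-30,0.145,-0.45],
    [-4,27,-30,0.145,-0.45],
    [-4,27,-20,0.145,-0.45],
    [0,0,0,0,-0.45]
  ],
  "newtons": 20
}}

```text
time: 17.35
tool_pos: [0.3681, 0.3989, 0.0871]
tool_rot: [-3.136, 0.001, 1.96]
contact_force: [0.6, 0.7, 0.4]
opening: 0.0664
grip_force: 0.0
```

{"op": "move_arm", "data": {
  "rows": [
    [0,0,-20,0,-0.45],
    [0,0,0,0,-0.45]
  ]
}}

```text
time: 17.55
tool_pos: [0.3694, 0.3962, 0.069]
tool_rot: [-3.137, 0.001, 1.952]
contact_force: [-0.2, 0.0, -0.5]
opening: 0.0663
grip_force: 0.0
```

{"op": "move_arm", "data": {
  "rows": [
    [0,0,-25,0,-0.45],
    [0,0,-22,0,-0.45],
    [0,0,-13,0,-0.45],
    [0,0,-5,0,-0.45],
    [0,0,-2,0,-0.45],
    [0,0,0,0,0.5],
    [0,0,0,0,1],
    [0,0,0,0,1],
    [0,0,0,0,1]
  ]
}}

```text
time: 18.45
tool_pos: [0.3714, 0.3974, 0.0045]
tool_rot: [3.14, -0.0, 1.951]
contact_force: [-0.8, -0.3, 3.9]
opening: 0.0466
grip_force: 19.9
```

{"op": "move_arm", "data": {
  "rows": [
    [0,0,10,0,1],
    [-1,2,20,0,1],
    [-1,2,30,0,1],
    [0,0,30,0,1],
    [0,0,20,0,1],
    [0,0,6,0,1],
    [0,0,0,0,1]
  ]
}}

```text
time: 19.15
tool_pos: [0.3693, 0.4013, 0.1207]
tool_rot: [3.14, -0.001, 1.951]
contact_force: [0.8, -0.3, 0.9]
opening: 0.0154
grip_force: 0.0
```

{"op": "move_arm", "data": {
  "rows": [
    [0,0,0,0,1],
    [0,0,0,0,1],
    [0,0,0,0,1],
    [0,0,0,0,1]
  ],
  "newtons": 5
}}

```text
time: 19.55
tool_pos: [0.3688, 0.4008, 0.119]
tool_rot: [-3.14, 0.0, 1.951]
contact_force: [-0.3, 0.0, 0.0]
opening: 0.0005
grip_force: 0.0
```

```bash
python3 st.py; sed -i 's/gz=80/gz=94/' tilt.py; python3 tilt.py
python3 - <<'E'
import cv2,glob
f=sorted(glob.glob("pics/s1*.png"))[-1]
g=cv2.imread(f,0)[235:292,212:270]
for i,r in enumerate(g): print(i+235,''.join(" .:-=+*#%@"[min(9,v//26)] for v in r))
E
```

```text
0.0005 [0.3688 0.4008 0.119 ] [-0.3  0.   0. ] tx,ty 0.043 0.061 0.0
-30 496 101 foot 116 160 21 [228. 292.] [219. 244.]
-20 384 99 foot 89 184 24 [232. 290.] [219. 244.]
-10 320 78 foot 76 100 20 [236. 289.] [218. 244.]
0 245 52 foot 58 28 20 [240. 286.] [217. 244.]
10 159 61 foot 37 23 20 [244. 283.] [216. 245.]
20 58 57 foot 19 24 22 [248. 280.] [216. 245.]
30 117 70 foot 29 23 21 [251. 276.] [215. 246.]
40 177 72 foot 42 23 21 [254. 272.] [215. 247.]
50 287 73 foot 67 23 20 [257. 268.] [214. 247.]
60 347 82 foot 90 51 20 [259. 264.] [214. 248.]
70 404 114 foot 93 151 21 [260. 260.] [214. 249.]
80 510 123 foot 114 212 108 [261. 256.] [213. 249.]
90 535 121 foot 123 227 152 [261. 253.] [214. 250.]
235 .:-+#*+++**********=-:::.           :#%%%%%%%%#***+#%%%%%%
236 ...=+#*++*********=-::::::..::.      +%%%%%%%%%#****%%%%%%
237 -:..=+#*++******=-:::::::::::::..    .+%%%%%%%%%%%%@%%%%%%
238 -::..=+#******=-::::::::::::::::..-. =@%%%%%%%%%%%@@@%%%%%
239 ::::..-+#***+=-::::::::::::::::::+%#@@%*#%%%%%%%%%%@@@%#%%
240 :::::..-+**=-::::::::::::::::--::=#%%#***#%%%%%%%%@%%@@%%%
241 ::::::..=
[... 2464 characters left out ...]
##+:                                      
281 +=-==-=+**#%#######=                                      
282 +=.  .:--+=-+######=.                                     
283 +-.      ..:=*#####+:                                     
284 =-.       ..=#######=                                     
285 +=:         :*######=.                                    
286 *=:         :+######+:                                    
287 ++:          =#######=                                    
288 ++-.         -#######=                                    
289 =+-.         :+######+:                                   
290 +*=.         .-*######-                                   
291 +-..          =#######=
```

{"op": "move_arm", "data": {
  "rows": [
    [5,-40,20,0,-0.45],
    [5,-45,0,0,-0.45],
    [5,-45,0,0,-0.45],
    [5,-40,0,0,-0.45],
    [0,0,0,0,-0.45]
  ],
  "newtons": 25
}}

```text
time: 20.15
tool_pos: [0.3892, 0.2274, 0.1398]
tool_rot: [-3.141, 0.001, 1.947]
contact_force: [-0.3, -0.5, -0.2]
opening: 0.0359
grip_force: 0.0
```

Run:
```python
from h import *
s=grab("side","pics/side9.png");t=grab("top","pics/top9.png")
def ch(im):
  im=im.astype(int)
  o=[]
  for r in im:
    o.append(''.join('g' if (p[1]-max(p[0],p[2])>30) else " .:-=+*#%@"[min(9,int(p.max())//26)] for p in r))
  return o
print("top");[print(225+i,l) for i,l in enumerate(ch(t[225:285,160:262]))]
print("side");[print(255+i,l) for i,l in enumerate(ch(s[255:312,160:250]))]
```

```text
top
225                               .          .                                         ..:----------------
226  .  ..    .                   .     . .       .                                    ..:--=------------=
227              .               ..          .                  .           . .        .:-------------==+#
228              .              .     .      ..  .  .  .                .           .  .-==---------=+*#%%
229                         .   . ... .                       .  ...                   .-++-------=*#%@@@@
230                                 ...     .  .             .              .          .-+*=-----+#%@@@@@%
231                  ..             . .        .     ...         ..      .          .  .:=**+=---*%@@@@%#*
232   .      .      .     .      .          ..         .                          .     .-*%%#+-=*%%%%#*++
233      .     ..      .      .           .     .       .    .            .             .-*%@@#=-+***+++++
234            .                                   . .      .        .                  .:+%@@#+===++++++*
235       .               
[... 10041 characters left out ...]
                                     
305                                                                                           
306                                                                                           
307                                    .  ..                                                  
308                              . ..   ....    .                                             
309                              ..            .                                              
310                              .          ..                                              ..
311                                        ..   .                                ..... .....
```

Run:
```python
from h import *
from scipy.optimize import least_squares
for n,s,t in(("tipfar",(204,268.3),(187,253)),("tipnear",(203,279.5),(186.5,265.8)),("inner",(221,283),(221,266)),("footR",(237,297.5),(227.5,282)),("footL",(229.5,297),(221,282)),("heel",(228.5,275),(226.5,254))):
  f=lambda P:np.r_[proj("side",P)[0]-s,proj("top",P)[0]-t]
  r=least_squares(f,[.4,.4,.03]);print(n,r.x.round(4),r.fun.round(1))
b=cv2.imread("pics/top0.png")
```

```text
tipfar [0.3682 0.4893 0.0764] [-7.4 -0.6  8.   1.9]
tipnear [0.3238 0.4966 0.0744] [-6.1 -0.5  6.7  1.6]
inner [0.3264 0.4159 0.0159] [ 2.6  0.1 -2.9 -0.7]
footR [0.2634 0.3854 0.0054] [ 0.5  0.  -0.6 -0.2]
footL [0.2651 0.4085 0.0163] [ 0.6  0.  -0.7 -0.2]
heel [ 0.368   0.3889 -0.0022] [ 0.7  0.  -0.7 -0.2]
```

Run:
```python
from h import *
from scipy.optimize import least_squares
from scipy.spatial.transform import Rotation as R
O=[("side",(204,268.3),(0,110)),("top",(198,252.8),(0,110)),("side",(203,279.5),(48,110)),("top",(197.5,265.8),(48,110)),("side",(221,283),(48,28)),("top",(220.5,265.8),(48,28)),
("side",(237,297.5),(110,0)),("top",(227.5,282),(110,0)),("side",(229.5,297),(110,28)),("top",(221,281.5),(110,28))]
def P(p,a): 
  r=R.from_rotvec(p[3:]).as_matrix(); return p[:3]+r[:,0]*a[0]/1e3+r[:,2]*a[1]/1e3
f=lambda p:np.concatenate([proj(n,P(p,a))[0]-uv for n,uv,a in O])
x=np.array([-1,0,0.]);z=np.array([0,1,0.3]);z/=np.linalg.norm(z)
r0=R.from_matrix(np.c_[x,np.cross(z,x),z]).as_rotvec()
r=least_squares(f,[.368,.389,.006,*r0],loss='soft_l1');p=r.x;M=R.from_rotvec(p[3:]).as_matrix()
print(r.cost,f(p).reshape(-1,2).round(1).tolist());print(M.round(3))
for a in[(0,0),(110,0),(48,28),(0,110),(48,110),(24,94)]:print(a,P(p,a).round(4))
```

```text
9.190553328931355 [[-4.0, 0.4], [0.7, -0.0], [-0.1, -0.2], [1.4, 0.3], [4.3, -0.4], [-0.9, -0.6], [0.3, 0.3], [-0.7, -0.4], [0.3, -0.1], [-1.0, 0.5]]
[[-0.999  0.036  0.01 ]
 [-0.012 -0.549  0.836]
 [ 0.036  0.835  0.549]]
(0, 0) [ 0.3742  0.3874 -0.001 ]
(110, 0) [0.2642 0.3861 0.003 ]
(48, 28) [0.3265 0.4102 0.0161]
(0, 110) [0.3753 0.4793 0.0594]
(48, 110) [0.3273 0.4787 0.0611]
(24, 94) [0.3511 0.4657 0.0515]
```

The square now leans on the green box: foot edge on the bench at y≈0.387, blade tip up at z≈0.06 and y≈0.48. That is a convenient pose. I'll grip its edges near the top, raise it, and lean it steeply against the box's side.

{"op": "move_arm", "data": {
  "rows": [
    [-4,20,10,-0.047,-0.45],
    [-5,30,10,-0.047,-0.45],
    [-5,35,0,-0.047,-0.45],
    [-5,35,0,-0.047,-0.45],
    [-5,35,0,-0.047,-0.45],
    [-5,35,0,-0.047,-0.45],
    [-5,30,0,-0.047,-0.45],
    [-4,24,0,-0.047,-0.45],
    [0,0,-20,0,-0.45],
    [0,0,-20,0,-0.45],
    [0,0,0,0,-0.45],
    [0,0,0,0,-0.45]
  ],
  "newtons": 12
}}

```text
time: 21.45
tool_pos: [0.3503, 0.4759, 0.1197]
tool_rot: [-3.141, 0.0, 1.576]
contact_force: [1.1, 0.1, 0.2]
opening: 0.0664
grip_force: 0.0
```

{"op": "move_arm", "data": {
  "rows": [
    [1,-6,-20,0,-0.45],
    [0,0,-25,0,-0.45],
    [0,0,-18,0,-0.45],
    [0,0,-9,0,-0.45],
    [0,0,0,0,-0.45],
    [0,0,0,0,0.4],
    [0,0,0,0,1],
    [0,0,0,0,1],
    [0,0,0,0,1]
  ],
  "newtons": 12
}}

```text
time: 22.35
tool_pos: [0.3524, 0.4696, 0.0487]
tool_rot: [3.14, -0.001, 1.575]
contact_force: [-0.5, 0.9, 2.8]
opening: 0.0479
grip_force: 12.0
```

```bash
python3 st.py
```

```text
0.0479 [0.3524 0.4696 0.0487] [-0.5  0.9  2.8] tx,ty -0.038 0.099 11.998390406370163
```

{"op": "move_arm", "data": {
  "rows": [
    [0,-7,10,0,1],
    [0,-9.5,10,0,1],
    [0,-11,8.5,0,1],
    [0,-12,7,0,1],
    [0,-12.5,5,0,1],
    [0,-13,3.5,0,1],
    [0,-7,1,0,1],
    [0,0,2,0,1],
    [0,0,0,0,1]
  ],
  "newtons": 9
}}

```text
time: 23.25
tool_pos: [0.3523, 0.3972, 0.0949]
tool_rot: [3.141, -0.0, 1.574]
contact_force: [0.0, 0.7, -2.9]
opening: 0.0477
grip_force: 9.0
```

{"op": "move_arm", "data": {
  "rows": [
    [0,0,5,0,1],
    [0,0,5,0,1],
    [0,0,0,0,1],
    [0,0,0,0,1]
  ],
  "newtons": 5.5
}}

```text
time: 23.65
tool_pos: [0.352, 0.3973, 0.1049]
tool_rot: [3.141, -0.0, 1.575]
contact_force: [-1.1, -0.6, -2.8]
opening: 0.0476
grip_force: 5.5
```

```bash
python3 st.py; sed -i 's/gz=94/gz=98/;s/\[0,0,.001\]/[0,0,.004]/' tilt.py; python3 tilt.py|head -8
python3 - <<'E'
import cv2,glob
f=sorted(glob.glob("pics/s2*.png"))[-1]
g=cv2.imread(f,0)[240:305,195:262]
for i,r in enumerate(g): print(i+240,''.join(" .:-=+*#%@"[min(9,v//26)] for v in r))
E
```

```text
0.0476 [0.352  0.3973 0.1049] [-1.1 -0.6 -2.8] tx,ty 0.068 0.064 5.497328191995621
-30 361 51 foot 90 24 20 [218. 299.] [224. 250.]
-20 274 50 foot 69 23 20 [223. 299.] [224. 250.]
-10 179 51 foot 41 23 20 [229. 298.] [223. 250.]
0 90 56 foot 25 23 21 [234. 297.] [222. 250.]
10 78 90 foot 29 65 19 [239. 295.] [222. 250.]
20 163 50 foot 45 23 18 [244. 293.] [221. 250.]
30 247 54 foot 66 23 19 [248. 290.] [221. 251.]
40 333 56 foot 83 23 20 [252. 287.] [220. 251.]
240               .:=+=#*++++++++++++++++:   .       -#%%%#***#%%%%%%%%
241                 .=--*+++++++++++++++#=.          +#%%%%#***#%%%%%%%
242 .               -=*=#+++++++++++++++**-         *%#*%%%%#*#@%%%%%%%
243 .                +*=*++++++++++++++++*=:..      =****%%%%%@@@#%%%%%
244 :               .:=-=#++++++++++++++++-::.   . .=****+%%%%%@@@%%%%%
245 -              ..-+=-#*+++++++++++++==:::.      -+**###%%%%%@@@%%%%
246 -              .::-=-#*+++++++++==-::::::..     :+*#@@@#%%%%%@@@%%%
247 .             ..:::=-=++++++==-:::::::::::.     :*@@@@@@#%%%@%@@@%%
248                .:::-:-++==-:::::::::::::::..    :+#@@
[... 3278 characters left out ...]
                     :=-.                       
295 *++=::.                                  ::.                       
296 -:.                                                                
297                                                                    
298                                                                    
299                                                                    
300                                                                    
301                                                                    
302                                                                    
303                                                                    
304
```

It hangs upright, tilted about 7° toward the box (foot end at side (237,294)). I'm moving it beside the box, lowering it and leaning it there.

{"op": "move_arm", "data": {
  "rows": [
    [0,8,0,0,1],
    [0,12,0,0,1],
    [0,12,0,0,1],
    [0,10,0,0,1],
    [0,5,0,0,1],
    [0,0,-5,0,1],
    [0,0,-4,0,1],
    [0,0,-2,0,1],
    [0,0,0,0,1]
  ],
  "newtons": 9
}}

```text
time: 24.65
tool_pos: [0.3518, 0.4435, 0.0932]
tool_rot: [-3.141, 0.001, 1.574]
contact_force: [0.3, 0.3, -2.1]
opening: 0.0477
grip_force: 9.0
```

```bash
python3 st.py; python3 tilt.py|sed -n 3,7p
python3 - <<'E'
import cv2,glob
f=sorted(glob.glob("pics/s2*.png"))[-1]
g=cv2.imread(f,0)[255:305,195:245]
for i,r in enumerate(g): print(i+255,''.join(" .:-=+*#%@"[min(9,v//26)] for v in r))
E
```

```text
0.0477 [0.3518 0.4435 0.0932] [ 0.3  0.3 -2.1] tx,ty 0.091 0.1 8.997150957584381
-10 166 118 foot 39 54 21 [215. 304.] [209. 256.]
0 77 56 foot 19 23 21 [220. 303.] [209. 256.]
10 95 95 foot 33 72 21 [225. 301.] [208. 256.]
20 186 53 foot 52 23 21 [230. 299.] [208. 256.]
30 267 56 foot 66 23 21 [235. 296.] [207. 257.]
255   .:::-==-::::::::::::::::::.                     
256   .::::::::::::::::::::::::::.                    
257   .::::::::::::::::::::::::::..                   
258    ::::::::::::::::::::::::::..                   
259   ..::::::::::::::::::::::--::.                   
260  ...::::::::::::::::::::::-:::...                 
261   ..::::::::::::::::::::::::::..:..               
262     :::::::::::::::::::=-:::..:--:.               
263     .:::::::::::::::::::......=-:..               
264     :::-=-::::::::::.......:-++:...               
265 :-=+=-:::::-+-:::......:--+++++:                  
266 +=-=+-:::::::.......--+++++=-++: .                
267 ++***=:::.......--+++++++++--++-.                 
268 ***++-:.....--=++++++++++++++++-.                 
269 +=+==*
[... 1218 characters left out ...]
+*++-..   *#+.                      
292 =========++*++-:..      ##*-                      
293 ======++*+=::.          =#+-.                     
294 ++++*++-:..             :**=.                     
295 **+=::.                  *#+:                     
296 -:..                     %%*-                     
297                          :==-.                    
298                           ---.                    
299                           :=+:                    
300                            --.                    
301                            ::.                    
302                                                   
303                                                   
304
```

{"op": "move_arm", "data": {
  "rows": [
    [0,5,0,0,1],
    [0,0,-2,0,1],
    [0,0,-1,0,1],
    [0,3,0,0,1],
    [0,3,0,0,1],
    [0,0,0,0,1]
  ],
  "newtons": 8
}}

```text
time: 25.35
tool_pos: [0.3518, 0.4551, 0.0906]
tool_rot: [-3.141, 0.001, 1.575]
contact_force: [-0.5, -0.9, -2.4]
opening: 0.0479
grip_force: 8.0
```

```bash
python3 st.py; python3 tilt.py|sed -n 3,7p
python3 - <<'E'
import cv2,glob
f=sorted(glob.glob("pics/s2*.png"))[-1]
g=cv2.imread(f,0)[265:305,205:235]
for i,r in enumerate(g): print(i+265,''.join(" .:-=+*#%@"[min(9,v//26)] for v in r))
E
```

```text
0.0479 [0.3518 0.4551 0.0906] [-0.5 -0.9 -2.4] tx,ty 0.265 0.036 7.99626499414444
-10 165 109 foot 47 50 21 [211. 306.] [206. 257.]
0 78 110 foot 25 48 21 [217. 304.] [205. 257.]
10 113 133 foot 29 146 24 [222. 303.] [205. 257.]
20 192 61 foot 48 23 20 [227. 300.] [204. 258.]
30 285 58 foot 65 23 21 [231. 298.] [204. 258.]
265 :::::::::.......=:     .      
266 :::::.......--+++-..   .      
267 :.......:-=+++=++-.           
268 ....:-=+++++=-:=+=:           
269 :--++++++++++=+++=.           
270 ++++++++++++++=+=:.           
271 +++++++++++++-:.              
272 +++++++++--..                 
273 +++++++++:       .        ..  
274 +***+=+**=.            ...    
275 +***+=++*+:          .        
276 +++**+=+**-                   
277 ++=**+==+*=.                  
278 +==+**+=***-                . 
279 ++==**+=-+*-.      ...        
280 ====+**+=++=.    . .    . .   
281 +*+=****+=++:         ... .   
282 ===-++*++=+*-        .        
283 +++****+-##*=.                
284 ***++=-=-=#*=.   .      .     
285 +===-==+=-***-                
286 =-==++**+:*#*-                
287 ++++===++:%#*=.               
288 +======++-=#+=.               
289 =++=====*-:***-               
290 ==++==++*=.*%*-.              
291 ==+++*++-..*#*=.              
292 +*++-:..   =#*+:              
293 =::.        ***-              
294 .           *%*=.             
295             *#+-.             
296             =#**-             
297              *#*-             
298              -=*=.            
299              :==-.            
300               :=+-            
301                =-:.           
302                ::.            
303                               
304
```

{"op": "move_arm", "data": {
  "rows": [
    [0,0,-2,0,1],
    [0,0,0,0,1],
    [0,0,-2,0,1],
    [0,0,0,0,1]
  ],
  "newtons": 7
}}

```text
time: 25.85
tool_pos: [0.3528, 0.4558, 0.0878]
tool_rot: [3.139, -0.002, 1.575]
contact_force: [0.9, -0.8, 3.8]
opening: 0.0479
grip_force: 7.0
```

{"op": "move_arm", "data": {
  "rows": [
    [0,2,0,0,1],
    [0,0,0,0,-0.1],
    [0,0,0,0,-0.2],
    [0,0,0,0,-0.3],
    [0,0,0,0,-0.3],
    [0,0,15,0,-0.3],
    [0,0,30,0,-0.3],
    [0,0,30,0,-0.3],
    [0,0,10,0,-0.3],
    [0,0,0,0,-0.3]
  ]
}}

```text
time: 26.85
tool_pos: [0.3525, 0.4576, 0.1731]
tool_rot: [3.139, -0.002, 1.575]
contact_force: [-0.8, 0.4, -0.0]
opening: 0.0594
grip_force: 0.0
```

```bash
python3 tilt.py >/dev/null
python3 - <<'E'
import cv2,glob
f=sorted(glob.glob("pics/s2*.png"))[-1]
g=cv2.imread(f,0)[248:308,190:240]
for i,r in enumerate(g): print(i+248,''.join(" .:-=+*#%@"[min(9,v//26)] for v in r))
E
```

```text
248 +-::::::-:........:--+++++++-.                    
249 :.::::........:--++++++=-:=+=.                    
250  .........:--+++++++++++--++=.                    
251  .....:--+++++++++++++++++++=.                    
252  :=--++++++++++++++++++++=--.                     
253   =++==+++++++++++++++--:.                        
254   =+=-:=+++++++++++-:. .                          
255   -++++++++++++++++:                              
256   :+++-+++==++++++--.                             
257   .+++--:..:=+--:.                                
258    .:.   .  +#=.                                  
259             =**-                  .               
260       .      **=.                    .            
261          ....##*=.                 ..:.           
262 ..        ...*#++-.                :--:.          
263 .     .      +#**+:                .-:..          
264          :-++=##**=.           .    ... .         
265      :-=++=-=+##*+*-                              
266   -=++=-=++***##+++=.                             
267 +++=-++******++#**+*=.                            

[... 1458 characters left out ...]
   =*++-                  
295 ===++*++=::.               =***-.                 
296 ++*++-:.                    *#*=.                 
297 +-:..                       ##*+:                 
298 .                           -=++-                 
299                              ==*=.                
300                              :==-.                
301                               :=+:                
302                                +-.                
303 .                                                 
304 .                                                 
305                                                   
306                                                   
307         .
```

Run:
```python
from h import *
from scipy.optimize import least_squares
def P(q,a,b,t=0):
  c,s=np.cos(q[1]),np.sin(q[1]); return np.array([q[2]-a/1e3,q[0]+(b*s+t*c)/1e3,(b*c-t*s+3*abs(s))/1e3])
for uv0,uv1 in(((202,257.5),(221.5,302)),((203,257.5),(221.5,302)),((202,258),(222,301.5))):
  f=lambda q:np.r_[proj("side",P(q,0,110))[0]-uv0,proj("side",P(q,110,0))[0]-uv1]
  r=least_squares(f,[.437,.2,.376]);q=r.x;print(q,r.fun.round(2),"y at z36",q[0]+.036*np.tan(q[1])+.003,P(q,27,90).round(4),P(q,27,110).round(4))
```

```text
[0.43817265 0.25013567 0.37704348] [ 0.05  0.12 -0.05 -0.11] y at z36 0.45037016457665946 [0.35   0.4605 0.0879] [0.35   0.4654 0.1073]
[0.43806433 0.22371049 0.37635384] [-0.03 -0.07  0.03  0.07] y at z36 0.4492550059617469 [0.3494 0.458  0.0884] [0.3494 0.4625 0.1079]
[0.43602668 0.27565528 0.37708426] [-0.1  -0.21  0.09  0.19] y at z36 0.44920949913465996 [0.3501 0.4605 0.0874] [0.3501 0.466  0.1067]
```

The square now stands leaning about 14° on the box (top corner at side (202,258), foot end at (221,302)). I'm turning the tool to pinch across its 6 mm, centred over its foot so the closing fingers bring it upright.

{"op": "move_arm", "data": {
  "rows": [
    [0,-1,0,-0.131,-0.6],
    [0,-2,0,-0.131,-0.6],
    [0,-2,0,-0.131,-0.6],
    [0,-2,0,-0.131,-0.6],
    [0,-2,0,-0.131,-0.6],
    [0,-2,0,-0.131,-0.6],
    [0,-2,0,-0.131,-0.6],
    [0,-2,0,-0.131,-0.6],
    [0,-2,0,-0.131,-0.6],
    [-1,-2,0,-0.131,-0.6],
    [-1,0,0,-0.131,-0.6],
    [0,0,0,-0.131,-0.6]
  ],
  "newtons": 20
}}

```text
time: 28.15
tool_pos: [0.3492, 0.4373, 0.1697]
tool_rot: [3.139, 0.003, -0.003]
contact_force: [0.1, -0.3, -0.2]
opening: 0.0735
grip_force: 0.0
```

{"op": "move_arm", "data": {
  "rows": [
    [0,0,-15,0,-0.6],
    [0,0,-15,0,-0.6],
    [0,0,0,0,-0.6],
    [0,0,0,0,-0.6]
  ]
}}

```text
time: 28.55
tool_pos: [0.3496, 0.4376, 0.1407]
tool_rot: [3.14, 0.002, 0.003]
contact_force: [-0.5, 0.0, 0.2]
opening: 0.0736
grip_force: 0.0
```

{"op": "move_arm", "data": {
  "rows": [
    [0,1,-25,0,-0.6],
    [0,0,-25,0,-0.6],
    [0,0,-15,0,-0.6],
    [0,0,-7,0,-0.6],
    [0,0,0,0,0],
    [0,0,0,0,0.5],
    [0,0,0,0,0.7],
    [0,0,0,0,1],
    [0,0,0,0,1],
    [0,0,0,0,1]
  ],
  "newtons": 20
}}

```text
time: 29.55
tool_pos: [0.3501, 0.4391, 0.0701]
tool_rot: [-3.141, -0.0, 0.003]
contact_force: [-0.1, 0.3, -0.6]
opening: 0.0299
grip_force: 0.0
```

{"op": "move_arm", "data": {
  "rows": [
    [0,0,0,0,1],
    [0,0,0,0,1]
  ],
  "newtons": 30
}}

```text
time: 29.75
tool_pos: [0.35, 0.439, 0.0697]
tool_rot: [3.141, 0.0, 0.003]
contact_force: [-0.1, -0.2, 0.4]
opening: 0.0141
grip_force: 0.0
```

{"op": "move_arm", "data": {
  "rows": [
    [0,0,0,0,1],
    [0,0,0,0,1]
  ],
  "newtons": 60
}}

```text
time: 29.95
tool_pos: [0.3499, 0.4389, 0.0697]
tool_rot: [3.141, 0.0, 0.003]
contact_force: [-0.3, -0.7, -0.0]
opening: 0.0056
grip_force: 60.0
```

{"op": "move_arm", "data": {
  "rows": [
    [0,0,10,0,1],
    [0,0,25,0,1],
    [0,0,40,0,1],
    [0,0,45,0,1],
    [0,-10,40,0,1],
    [4,-30,0,0.03,1],
    [5,-42,0,0.03,1],
    [5,-42,0,0.03,1],
    [5,-42,0,0.03,1],
    [5,-42,0,0.03,1],
    [5,-42,0,0.03,1],
    [5,-42,0,0.03,1]
  ],
  "newtons": 60
}}

```text
time: 31.15
tool_pos: [0.3837, 0.1455, 0.2303]
tool_rot: [3.141, -0.001, 0.214]
contact_force: [1.3, -0.1, -1.7]
opening: 0.006
grip_force: 60.0
```

{"op": "move_arm", "data": {
  "rows": [
    [5,-42,0,0.02,1],
    [5,-42,0,0.02,1],
    [5,-42,0,0.02,1],
    [5,-42,0,0.02,1],
    [5,-42,0,0.02,1],
    [5,-42,0,0.01,1],
    [5,-42,0,0,1],
    [4,-38,0,0,1],
    [0,-25,0,0,1],
    [0,-5,0,0,1],
    [0,0,0,0,1]
  ]
}}

```text
time: 32.25
tool_pos: [0.4226, -0.2151, 0.2297]
tool_rot: [-3.141, 0.0, 0.321]
contact_force: [-1.0, 0.6, -2.6]
opening: 0.0062
grip_force: 60.0
```

```bash
python3 st.py; python3 -c "
from h import *
print(monitor.observe()['tool_rot'])
S=np.array([.4255,-.2153,.3207]);o=monitor.observe()['tool_pos'];print('target',pose(S,[-.002,0,0]))"
```

```text
0.0062 [ 0.4226 -0.2151  0.2297] [-1.   0.6 -2.6] tx,ty -0.028 0.008 59.998353123664856
[-3.14092072e+00  1.98658822e-04  3.21216224e-01]
target [[ 0.42360197 -0.21593046  0.        ]]
```

{"op": "move_arm", "data": {
  "rows": [
    [1,0,-25,0,1],
    [0,0,-40,0,1],
    [0,0,-35,0,1],
    [0,0,-22,0,1],
    [0,0,-10,0,1],
    [0,0,-4,0,1],
    [0,0,0,0,1],
    [0,0,-2,0,1],
    [0,0,0,0,1]
  ]
}}

```text
time: 33.15
tool_pos: [0.4245, -0.2152, 0.0926]
tool_rot: [3.14, -0.001, 0.323]
contact_force: [-0.7, -0.6, -1.9]
opening: 0.006
grip_force: 60.0
```

{"op": "move_arm", "data": {
  "rows": [
    [0,0,-2,0,1],
    [0,0,-1,0,1],
    [0,0,0,0,1]
  ]
}}

```text
time: 33.45
tool_pos: [0.4239, -0.215, 0.0887]
tool_rot: [3.142, 0.0, 0.323]
contact_force: [0.0, -0.7, -3.2]
opening: 0.0056
grip_force: 60.0
```

{"op": "move_arm", "data": {
  "rows": [
    [0,0,-1,0,1],
    [0,0,0,0,1]
  ]
}}

```text
time: 33.65
tool_pos: [0.424, -0.215, 0.0877]
tool_rot: [3.141, -0.0, 0.323]
contact_force: [-0.4, -0.1, -3.1]
opening: 0.0057
grip_force: 60.0
```

{"op": "move_arm", "data": {
  "rows": [
    [0,0,-1.5,0,1],
    [0,0,0,0,1]
  ]
}}

```text
time: 33.85
tool_pos: [0.4241, -0.2151, 0.0876]
tool_rot: [3.141, -0.0, 0.323]
contact_force: [-3.8, 2.2, 11.8]
opening: 0.0057
grip_force: 60.0
```

{"op": "move_arm", "data": {
  "rows": [
    [0,0,-1,0,1],
    [0,0,0,0,1]
  ]
}}

```text
time: 34.05
tool_pos: [0.4242, -0.2151, 0.0875]
tool_rot: [3.14, -0.001, 0.323]
contact_force: [-5.9, 3.6, 20.5]
opening: 0.0058
grip_force: 60.0
```

{"op": "move_arm", "data": {
  "rows": [
    [0,0,1.3,0,1],
    [3.8,1.26,0,0,1],
    [4.75,1.57,0,0,1],
    [4.75,1.57,0,0,1],
    [0,0,0,0,1]
  ]
}}

```text
time: 34.55
tool_pos: [0.4374, -0.2112, 0.0876]
tool_rot: [3.14, 0.001, 0.323]
contact_force: [-4.3, -0.0, 11.5]
opening: 0.0055
grip_force: 60.0
```

{"op": "move_arm", "data": {
  "rows": [
    [4.75,1.57,0,0,1],
    [4.75,1.57,0,0,1],
    [0,0,0,0,1]
  ]
}}

```text
time: 34.85
tool_pos: [0.447, -0.208, 0.0876]
tool_rot: [3.14, 0.0, 0.323]
contact_force: [-5.1, -0.6, 9.5]
opening: 0.0057
grip_force: 60.0
```

{"op": "move_arm", "data": {
  "rows": [
    [2.85,0.95,0.2,0,1],
    [1.9,0.63,0,0,1],
    [0,0,0,0,1]
  ]
}}

```text
time: 35.15
tool_pos: [0.4511, -0.2065, 0.0876]
tool_rot: [3.14, 0.001, 0.323]
contact_force: [-5.6, -1.3, 9.6]
opening: 0.0055
grip_force: 60.0
```

{"op": "move_arm", "data": {
  "rows": [
    [1.9,0.63,0,0,1],
    [0,0,0,0,1]
  ]
}}

```text
time: 35.35
tool_pos: [0.4524, -0.206, 0.0876]
tool_rot: [3.141, 0.003, 0.324]
contact_force: [-8.7, -3.5, 11.4]
opening: 0.0058
grip_force: 60.0
```

{"op": "move_arm", "data": {
  "rows": [
    [1.4,0.47,0,0,1],
    [0,0,0,0,1]
  ]
}}

```text
time: 35.55
tool_pos: [0.4535, -0.2056, 0.0876]
tool_rot: [3.141, 0.003, 0.324]
contact_force: [-9.6, -4.3, 12.0]
opening: 0.0058
grip_force: 60.0
```

{"op": "move_arm", "data": {
  "rows": [
    [1.4,0.47,0,0,1],
    [0,0,0,0,1]
  ]
}}

```text
time: 35.75
tool_pos: [0.4548, -0.2052, 0.0876]
tool_rot: [3.141, 0.003, 0.324]
contact_force: [-10.5, -2.9, 12.0]
opening: 0.0057
grip_force: 60.0
```

{"op": "move_arm", "data": {
  "rows": [
    [1.4,0.47,0,0,1],
    [0,0,0,0,1]
  ]
}}

```text
time: 35.95
tool_pos: [0.4561, -0.2047, 0.0876]
tool_rot: [3.141, 0.004, 0.324]
contact_force: [-10.6, -2.8, 12.1]
opening: 0.0057
grip_force: 60.0
```

{"op": "move_arm", "data": {
  "rows": [
    [1.4,0.47,0,0,1],
    [0,0,0,0,1]
  ]
}}

```text
time: 36.15
tool_pos: [0.4574, -0.2042, 0.0876]
tool_rot: [3.141, 0.004, 0.324]
contact_force: [-10.6, -4.4, 12.4]
opening: 0.006
grip_force: 60.0
```

Run:
```python
from h import *
o=monitor.observe();print(o['tool_pos'],o['contact_force'],o['torque'],o['tool_rot'])
s=grab("side","pics/sidep.png")
u0=cv2.imread("pics/side1.png")
for i,r in enumerate(s[175:225,355:405]): print(175+i,''.join('b' if int(p[0])-int(p[2])>50 else " .:-=+*#%@"[min(9,int(p.max())//26)] for p in r))
S=np.array([.4255,-.2153,.3207])
for n,l in(("front top edge y+45",(.060,.045,.104)),("y-45",(.06,-.045,.104)),("y0",(.06,0,.104)),("lean .1",(.0514,0,.104)),("back top",(.068,.0,.104)),("y56",(.06,.056,.104)),("y-56",(.06,-.056,.104))): print(n,proj("side",pose(S,l))[0].round(1))
```

```text
[ 0.457431   -0.20422946  0.08760715] [-10.5977922   -4.37147673  12.38671917] [-0.76793627  2.13873212  0.02277499] [3.141127   0.0036227  0.32364532]
175 =:          :=+++++++++++**#*++++++++++=::::...::.
176 =.          -=+++++++++++++++++++++++=-::........-
177 -.          -=++++++++++++++=+++++#+-:::..-==::-=+
178 :.         .=+++++++++++++-.-+++#%#=::..:-=++==++=
179 :.         -=++++++++++++: :*++##*+-:...-=++=**++-
180 :         .-=++++++++++++-+%###*+=:..--. .==*==++-
181 :  .:::..:::-==++++++++++%####*+=:.-=:  .=*=:-==+:
182 :.::::::::::::-=+++++++++%@#*+=:.-:::..=#+:..===-.
183 :::::::::::::::-=++++++#%#*+=:..::::::-=-.    :-. 
184 .:::-::::::::::::==++*##*+=:..--:::::::..         
185 :.::::::::::::::::-=+**++=:.-=:-::::::..          
186 -...--::::::::::::::=+=-:.-==:--=:::....          
187 =-...::::::::::::::::-...--::::+-......           
188 :==:...::::::::::::::..:-:::::::==:...            
189 -===-...:::::::::::....:::::::::::...             
190 --:=+=:..:::::::::::..:-+-:::......               
191 -==++++-...::::=-:::..-==+-.....                  
192 .=++++++-
[... 1253 characters left out ...]
15 =..:-+********+****+=====--=##**********+++:.     
216 .. :-++*************+======--******+***+****=.    
217  :.-=++**************+==-==---=******+***++*++:.  
218 --==++****+************+=------=##++++***+*****-. 
219 .:-=+++**+***+****+*+***+==------+***+**+**+**++=.
220  .:--++***********+*****+*+===-=--=#****+**+++*+++
221   .---=+*******************+=---=---***+*+*++++**+
222     :--=+***************+***+==-----==+*+++**++**+
223      .:--++***************+**++=----=++++****+****
224       .---+********************+=---=*****+***+*++
front top edge y+45 [363.7 198.6]
y-45 [380.8 188.9]
y0 [372.4 193.7]
lean .1 [374.1 194.9]
back top [370.8 192.6]
y56 [361.6 199.8]
y-56 [382.9 187.8]
```

{"op": "move_arm", "data": {
  "rows": [
    [0.95,0.32,0.3,0,1],
    [0,0,0,0,1]
  ]
}}

```text
time: 36.4
tool_pos: [0.4589, -0.2037, 0.0876]
tool_rot: [3.141, 0.002, 0.323]
contact_force: [-8.1, -3.0, 8.6]
opening: 0.0054
grip_force: 60.0
```

{"op": "move_arm", "data": {
  "rows": [
    [0.95,0.32,0.2,0,1],
    [0,0,0,0,1]
  ]
}}

```text
time: 36.6
tool_pos: [0.4601, -0.2033, 0.0876]
tool_rot: [3.141, 0.002, 0.323]
contact_force: [-6.3, -2.4, 5.4]
opening: 0.0059
grip_force: 60.0
```

{"op": "move_arm", "data": {
  "rows": [
    [0.95,0.32,0,0,1],
    [0,0,0,0,1]
  ]
}}

```text
time: 36.8
tool_pos: [0.4609, -0.203, 0.0876]
tool_rot: [3.141, 0.002, 0.323]
contact_force: [-7.2, -3.0, 6.0]
opening: 0.0055
grip_force: 60.0
```

{"op": "move_arm", "data": {
  "rows": [
    [0.95,0.32,0,0,1],
    [0,0,0,0,1]
  ]
}}

```text
time: 37.0
tool_pos: [0.4612, -0.2029, 0.0877]
tool_rot: [3.141, 0.004, 0.324]
contact_force: [-8.9, -3.6, 9.1]
opening: 0.0056
grip_force: 60.0
```

{"op": "move_arm", "data": {
  "rows": [
    [0.6,0.2,0,0,1],
    [0,0,0,0,1]
  ]
}}

```text
time: 37.2
tool_pos: [0.4613, -0.2028, 0.0877]
tool_rot: [-3.142, 0.005, 0.324]
contact_force: [-10.8, -5.9, 8.9]
opening: 0.006
grip_force: 60.0
```

Stalled at about 12 N with the square flush, so I'm holding it there.

{"op": "move_arm", "data": {
  "rows": [
    [0,0,0,0,1],
    [0,0,0,0,1],
    [0,0,0,0,1],
    [0,0,0,0,1],
    [0,0,0,0,1],
    [0,0,0,0,1],
    [0,0,0,0,1],
    [0,0,0,0,1],
    [0,0,0,0,1],
    [0,0,0,0,1]
  ]
}}

```text
time: 38.2
tool_pos: [0.4613, -0.2028, 0.0877]
tool_rot: [-3.142, 0.005, 0.324]
contact_force: [-11.0, -4.9, 9.4]
opening: 0.0059
grip_force: 60.0
```

Run:
```python
from h import *
o=monitor.observe();print(o['tool_pos'],o['contact_force'],o['torque'],o['tool_rot'])
s=grab("side","pics/sideq.png")
for i,r in enumerate(s[194:232,352:400]): print(194+i,''.join('b' if int(p[0])-int(p[2])>50 else " .:-=+*#%@"[min(9,int(p.max())//26)] for p in r))
S=np.array([.4255,-.2153,.3207])
x=np.array([np.cos(.3237),np.sin(.3237),0]);T=o['tool_pos']
P=[(0,8),(8,0),(110,0),(110,28),(48,28),(48,110),(0,110)]
print([proj("side",T-x*(a-27)/1e3+np.array([0,0,(b-69.7)/1e3]))[0].round(1).tolist() for a,b in P])
```

```text
[ 0.46131373 -0.20281605  0.08767811] [-10.99117422  -4.88050523   9.37112365] [-1.03590862  2.27947392 -0.00801054] [-3.14155501  0.00465714  0.32367468]
194 =.    :=++++++-...-=*==-+++:+**-.               
195 -.     .-=+++++==-++=-==+++=-+=.                
196 :.       :=++++=++++===++++=-==:                
197 :.       +#*++=-=+++===+++==-==:                
198 :      .%%@#++++=+++===+++==--+=:               
199 :      .=b***++++++====+++=-==--.               
200 .      :bbbbb*+++++====+++=-=--:.               
201 .      -bbbbb+**++=-===+++=-=--:.               
202 .      -bbbbb+***+=========-=--.            ++==
203 .      -bbbb++***+=-=====---=--.   +==-::::--==:
204        bbbbb++***========---=--:::--=:        . 
205       .bbbbb*+***========--==+++-.              
206       .bbbbb+****========--=++***=.             
207       +=bbbb+***+========--=++**+*+:            
208 +=-=-:-=bbbb+***+========--=+*******-.          
209 -==++:-===++****+========--=+*******+=.         
210  .:-=++++*++***+++======--==+****++**++-..      
211  .:---++++++++++**=========+*********+**
[... 481 characters left out ...]
*+++
221       :--=+*********+*+*******+=-------=++*****+
222        :--=+**************+****+==----==+***+***
223         .:--++********+**********+=---=++**++***
224          .---+******************+*+=--=+++****+*
225            :--=+*****************+*+=-++****+++*
226             :--=+******************+*+++**+*+*+*
227              .:--++*********+********+++**+*****
228               .---=+****+****+*++*******+*++*+*+
229                 :--=+**+****+*****#%%%#**+***+++
230                  .:--++**********%@@@@@#**+*+*+*
231                   .---+******+***%@@@@@%*+++***+
[[368.6, 208.5], [369.8, 211.1], [389.8, 225.9], [391.0, 220.5], [378.5, 211.4], [381.8, 194.9], [372.2, 188.2]]
```

{"op": "move_arm", "data": {
  "rows": [
    [-1.9,-0.63,0,0,1],
    [-3.8,-1.26,0,0,1],
    [-4.75,-1.57,0,0,1],
    [-4.75,-1.57,2,0,1],
    [0,0,20,0,1],
    [0,0,40,0,1],
    [0,0,45,0,1],
    [0,10,38,0,1],
    [-2,36,0,0.004,1],
    [-2,42,0,0.004,1],
    [-2,42,0,0.004,1],
    [-2,42,0,0.004,1]
  ]
}}

```text
time: 39.45
tool_pos: [0.439, -0.0335, 0.2317]
tool_rot: [-3.141, 0.001, 0.338]
contact_force: [1.1, -0.8, -1.9]
opening: 0.0055
grip_force: 60.0
```

{"op": "move_arm", "data": {
  "rows": [
    [-2,42,0,0.004,1],
    [-2,42,0,0.004,1],
    [-2,42,0,0.003,1],
    [-2,42,0,0,1],
    [-2,42,0,0,1],
    [-2,42,0,0,1],
    [-2,35,0,0,1],
    [0,15,0,0,1],
    [0,0,-20,0,1],
    [0,0,-25,0,1],
    [0,0,0,0,1],
    [0,0,0,0,1]
  ]
}}

```text
time: 40.65
tool_pos: [0.4262, 0.2664, 0.1873]
tool_rot: [3.141, 0.001, 0.349]
contact_force: [0.4, -0.2, -2.0]
opening: 0.0058
grip_force: 60.0
```

{"op": "move_arm", "data": {
  "rows": [
    [-1,6,-10,0,1],
    [-2,6,-15,0,1],
    [0,0,-10,0,1],
    [0,0,-3,0,1],
    [0,0,0,0,1]
  ]
}}

```text
time: 41.15
tool_pos: [0.4233, 0.279, 0.1491]
tool_rot: [3.141, 0.001, 0.35]
contact_force: [0.4, -1.0, -2.9]
opening: 0.0057
grip_force: 60.0
```

Run:
```python
from h import *
o=monitor.observe();T=o['tool_pos'];print(T,o['contact_force'],o['tool_rot'][2])
d=T[:2]-[.4164,.2173];c,s=np.cos(-1.221),np.sin(-1.221);print("rack",c*d[0]+s*d[1],-s*d[0]+c*d[1])
s=grab("side","pics/sider.png")
for i,r in enumerate(s[228:275,232:290]): print(228+i,''.join(" .:-=+*#%@"[min(9,int(p.max())//26)] for p in r))
x=np.array([np.cos(.349),np.sin(.349),0])
P=[(0,8),(8,0),(110,0),(110,28),(48,28)]
print([proj("side",T-x*(a-25)/1e3+np.array([0,0,(b-69.7)/1e3]))[0].round(1).tolist() for a,b in P])
R=np.array([.4164,.2173,-1.221])
for n,l in(("UW far",(-.0512,.067,.0678)),("UW near",(-.0512,-.067,.0678)),("ridge near",(-.0307,-.067,.0796)),("floor near",(-.030,-.067,.02)),("LWtop62 near",(-.0608,-.067,.0623)),("LW80 near",(-.0707,-.067,.0796))): print(n,proj("side",pose(R,l))[0].round(1))
```

```text
[0.42326207 0.27896765 0.14908113] [ 0.44809581 -0.95344392 -2.91320233] 0.3497467175697173
rack -0.05558153696812257 0.0275804181677253
228 . :=**-         .-===+====:=%%%%%###@#%%%%#*=:            
229    ::.          .-=========%%%%%%@%%#*+#%%%#%+.         . 
230                  -========%%%%%%%%%%%%*+#%%@%@*. .        
231                  -========-%%%%%%%%%%##*##%%@%@*:         
232                  +========--%%%%%%%%%%#%%%%%%%@@#-        
233                  -========*@#%%%%%%%%%%%%@@%%%%@@#-       
234                  -========%#*+%%%%%%%%%%##%@#%%%@@#-      
235                 :#*=======+***+%%%%%%%%%%%##@%%%%@@%=     
236                  *#+=====+##****%%%%%%%%%%%%@@%%%%@@%=    
237                  .+=======*%%%%@%%%%%%%%%%%%@@@#%%%@@%+.  
238    .         .-: =@#=====*#%%%@@@%%%%%%%%%%%@@@@#%%%@%@*. 
239    ....      *%%@@%*+====-##%%%@@@%#%%%%%%%%@%@@@%%%%@%@#:
240    .        -%%%@#***+====-###%%%@@%%%%%%%%%%@%@@@%#%%@@@#
241            .+#%%%%#****=====*##%%%@@@%%%%%%%%%%@%@@%%%%%@@
242            *%#*%%%%#*#@#+====*##%%%@@@%%%%%%%%%%%%%@@%%%%@
243            =**
[... 1522 characters left out ...]
    .=++#@@#************=:.. .   .
268                               =++#@#**********+-      .   
269                               .=++##*********=:    ..     
270                                 *++********=:.   . ..  .  
271           .               .     .*+++**++#+:  ..  . ..    
272    ..     .                     ..*++***=:.  ....         
273 ..      ..                        :++*#=.   .........     
274          .     ..                  :==:...     ......     
[[250.0, 234.0], [251.5, 237.0], [269.4, 254.3], [269.2, 248.6], [258.0, 237.9]]
UW far [249.  235.1]
UW near [272.4 257.7]
ridge near [277.2 252.4]
floor near [277.6 263.9]
LWtop62 near [270.1 260.2]
LW80 near [267.6 258.2]
```

{"op": "move_arm", "data": {
  "rows": [
    [0,0,-5,0,1],
    [0,0,-4,0,1],
    [0,0,0,0,1]
  ]
}}

```text
time: 41.5
tool_pos: [0.423, 0.2789, 0.1398]
tool_rot: [3.141, 0.001, 0.35]
contact_force: [-0.0, 0.3, -1.9]
opening: 0.006
grip_force: 60.0
```

{"op": "move_arm", "data": {
  "rows": [
    [0,0,-3,0,1],
    [0,0,0,0,1]
  ]
}}

```text
time: 41.7
tool_pos: [0.4237, 0.2796, 0.1378]
tool_rot: [-3.141, -0.002, 0.35]
contact_force: [0.3, 1.1, 0.8]
opening: 0.0059
grip_force: 60.0
```

{"op": "move_arm", "data": {
  "rows": [
    [0,0,-3,0,1],
    [0,0,0,0,1]
  ]
}}

```text
time: 41.9
tool_pos: [0.4244, 0.2801, 0.1372]
tool_rot: [-3.141, -0.005, 0.35]
contact_force: [-2.5, 0.1, 19.9]
opening: 0.0055
grip_force: 60.0
```

{"op": "move_arm", "data": {
  "rows": [
    [0,0,4,0,1],
    [-1,3,0,0,1],
    [0,0,-3,0,1],
    [0,0,0,0,1]
  ]
}}

```text
time: 42.3
tool_pos: [0.4217, 0.2819, 0.1342]
tool_rot: [3.141, 0.002, 0.35]
contact_force: [0.6, 0.5, -3.8]
opening: 0.0058
grip_force: 60.0
```

{"op": "move_arm", "data": {
  "rows": [
    [0,0,-2,0,1],
    [0,0,0,0,1]
  ]
}}

```text
time: 42.5
tool_pos: [0.422, 0.2819, 0.1326]
tool_rot: [3.141, 0.001, 0.35]
contact_force: [-1.1, 0.4, -2.9]
opening: 0.0056
grip_force: 60.0
```

{"op": "move_arm", "data": {
  "rows": [
    [0,0,-2,0,1],
    [0,0,0,0,1]
  ]
}}

```text
time: 42.7
tool_pos: [0.4221, 0.282, 0.1309]
tool_rot: [3.141, 0.001, 0.35]
contact_force: [-0.1, -0.6, -2.2]
opening: 0.0058
grip_force: 60.0
```

{"op": "move_arm", "data": {
  "rows": [
    [0,0,-2,0,1],
    [0,0,0,0,1]
  ]
}}

```text
time: 42.9
tool_pos: [0.4221, 0.282, 0.129]
tool_rot: [3.141, 0.0, 0.35]
contact_force: [-0.0, -0.4, -3.5]
opening: 0.0058
grip_force: 60.0
```

{"op": "move_arm", "data": {
  "rows": [
    [0,0,-2,0,1],
    [0,0,0,0,1]
  ]
}}

```text
time: 43.1
tool_pos: [0.4226, 0.2817, 0.1274]
tool_rot: [3.141, -0.001, 0.35]
contact_force: [1.1, -3.4, -0.4]
opening: 0.0058
grip_force: 60.0
```

{"op": "move_arm", "data": {
  "rows": [
    [0,0,-2,0,1],
    [0,0,0,0,1]
  ]
}}

```text
time: 43.3
tool_pos: [0.4232, 0.2813, 0.1259]
tool_rot: [3.14, -0.001, 0.35]
contact_force: [2.3, -5.8, 4.1]
opening: 0.0054
grip_force: 60.0
```

The foot has entered the slot mouth and is bearing on the lower wall. Now I'll loosen the grip and tilt the square with the fingers so it slides down the slot.

{"op": "move_arm", "data": {
  "rows": [
    [0,0,0,0,0.6],
    [0,0,0,0,0.45],
    [0,0,0,0,0.38],
    [-2.6,7,-0.5,0,0.38],
    [-2.6,7,-1.5,0,0.38],
    [-2.6,7,-2,0,0.38],
    [0,0,0,0,0.38]
  ],
  "newtons": 20
}}

```text
time: 44.0
tool_pos: [0.4137, 0.3041, 0.1209]
tool_rot: [-3.142, 0.001, 0.351]
contact_force: [-0.5, 0.5, 0.8]
opening: 0.0283
grip_force: 0.0
```

Run:
```python
from h import *
o=monitor.observe();T=o['tool_pos'];print(T,o['contact_force'],o['opening'])
s=grab("side","pics/sidet.png")
for i,r in enumerate(s[226:270,226:285]): print(226+i,''.join(" .:-=+*#%@"[min(9,int(p.max())//26)] for p in r))
```

```text
[0.41374976 0.30413487 0.12085551] [-0.51422955  0.49167094  0.82243553] 0.02829852843305983
226 ::::::::....::::::::......-+**=: . +#=   -%%%@@#**=:  ..   
227 ::::::::=-.:+-::::........-+**=.  +%%%*-+-=%%%%#**=: .     
228 :-=-:::.-+--=+-:..........-+**=. =%%%%%###@#%%%%#*=:       
229 ::::::...-=+*+:....... ...-+**=:=%%%%%%@%%#*+#%%%#%+.      
230 ::::....:+*=-=-:....   ...:+**=:%%%%%%%%%%%%*+#%%@%@*..    
231 .:..-::=#+=-==:..--.   ...:+**- -%%%%%%%%%%##*##%%@%@#:    
232 ...-+=#++-.=++==+*=:    ...+*-.  -%%%%%%%%%%#%%%%%%%@@#:   
233 --=+*+--:. -++=+**=:    :..+*#+.+@#%%%%%%%%%%%%@@%%%%@@#-  
234 ++***=:.   :=++***+:   =%#=+%%%@@#*+%%%%%%%%%%##%@#%%%@@#- 
235 ++++*=:    :=++***+:  :#%%#%%%%@#***+%%%%%%%%%%%##@%%%%@@%=
236 =*++*=.     .=+****-   *%%%%%%%%@#****%%%%%%%%%%%%@@%%%%@@%
237 .=++*+:      .=****==: .+%%%%%%%%%%%%@%%%%%%%%%%%%@@@#%%%@@
238   =++=:   .   .+***=*+-=@%%%%%%%%%%%@@@%%%%%%%%%%%@@@@#%%%@
239   .==:  .....  ::=*****##*#%%%%%%%%%%@@@%#%%%%%%%%@%@@@%%%%
240                . .-********#%%%%%%%%@%%@@%%%%%%%%%%@%@@@%#%
241                   +#*#******#%%%%%%%%@%%@@@
[... 1108 characters left out ...]
                   . .     .=++#@@@@@@%%%%@%**+******#@@#***
260 ...                         =++#@@@@@@%%%%@%**++***@@#*****
261 .:.                          =++#@@@@@@%%%%#%#*++@@%*******
262 --:.                         .=++#@@@@@@%%***%%#@@#********
263 -:..                           =++#@@@@@@%#***@@%**********
264 ....        .                   =++#@@@@@@@#%@%#***********
265          .                      .=++#@@@@@%@@#***********=:
266  ..       .                      .=++#@@@%@%***********#=..
267                                .  .=++#@@#************=:.. 
268   .                                .=++#@#**********+- .   
269                                     .=++##*********=:    ..
```

{"op": "move_arm", "data": {
  "rows": [
    [0,0,10,0,0.38],
    [0,0,30,0,0.2],
    [0,-20,30,0,0],
    [5,-40,20,0,0],
    [5,-45,0,0,0],
    [5,-45,0,0,0],
    [5,-45,0,0,0],
    [0,0,0,0,0],
    [0,0,0,0,0]
  ]
}}

```text
time: 44.95
tool_pos: [0.4348, 0.1071, 0.2121]
tool_rot: [3.141, -0.001, 0.347]
contact_force: [0.7, 1.0, -0.0]
opening: 0.0457
grip_force: 0.0
```

Run:
```python
from h import *
o=monitor.observe();T=o['tool_pos'];print(o['time'],T)
s=grab("side","pics/sideu.png");t=grab("top","pics/topu.png")
a=cv2.imread("pics/side1.png",0).astype(int);b=cv2.cvtColor(s,6).astype(int)
print("now | start");
for i in range(228,266): print(i,*[''.join(" .:-=+*#%@"[min(9,v//26)] for v in g[i,234:285]) for g in(b,a)],sep='|')
a=cv2.imread("pics/top0.png",0);b=cv2.cvtColor(t,6)
for i in range(226,256): print(i,*[''.join(" .:-=+*#%@"[min(9,v//26)] for v in g[i,234:264]) for g in(b,a)],sep='|')
print("plate side");q=cv2.cvtColor(s,6)
for i in range(186,214): print(i,''.join(" .:-=+*#%@"[min(9,v//26)] for v in q[i,352:395]))
```

```text
44.95 [0.4347928  0.10710435 0.21205219]
now | start
228|                         =#%%%%###@##%%%#*=:       |                         =#%%%%###@##%%%#*=:       
229|                        =#%%%%%%%%#*+#%%%#%+.      |                        =#%%%%%%%%#*+#%%%#%+.      
230|                       .%%%%%%%%%###*+#%%%%@*.     |                       .%%%%%%%%%###*+#%%%%@*.     
231|                  =*-   -%%%%%%%%%%##**#%%%%@*:    |                  =*-   -%%%%%%%%%%##**#%%%%@*:    
232|                 =%%#=   -%%%%%%%%%%#%%%#%%%%@*:   |       -.        =%%#=   -%%%%%%%%%%#%%%#%%%%@*:   
233|                =#%%%#=.=@#%%%%%%%%%%%%@@%%%%%@#-  |      =*+:      =#%%%#=.=@#%%%%%%%%%%%%@@%%%%%@#-  
234|      -:.      =#%%%%%%@@#*+%%%%%%%%%%##%@#%%%@@*- |      :**+:    =#%%%%%%@@#*+%%%%%%%%%%##%@#%%%@@#- 
235|     :+*+-.   :#%%%%%%%%#***+#%%%%%%%%%###%%%%%@@%=|       :***-. :#%%%%%%%%#***+#%%%%%%%%%###%%%%%@@%=
236|      -+**+:   +#%%%%%%%%#****%%%%%%%%%%%%@@#%%%@@%|        :***-. +#%%%%%%%%#****#%%%%%%%%%%%@@#%%%@@%
237|       -+***=: .+#%%%%%%%%%##%%%%%%%%%%%%%%@@##%%@@|         :***=:.+#%
[... 5691 characters left out ...]
*************+---.          
200        :::=++**************+---:.          
201        -::::-+*************+---:.          
202        -::::-+*************=---.           
203        :::::+**************+---.   +==-::::
204        -::::+***************=--:::--=:     
205       .-::::+****************+++-.         
206       .:::::+*********#++********=.        
207       +-:::-+*********************+:       
208 +=-=-:==-::-+***********************-.     
209 -==++-=+=-=+******++*****************=.    
210  .--=*+++*****************************+-.  
211  .----+*********************************=. 
212  .:.:--+++*******************************+:
213 =: .:---+*#++******************************
```

Run:
```python
from h import *
from scipy.optimize import least_squares
p=np.array([.4164,.2173,-1.221]);c,s=np.cos(p[2]),np.sin(p[2])
for a,b in(((241,233.4),(240,235.3)),((240,235.4),(238.5,235)),((240.2,235),(239,235))):
  r=least_squares(lambda P:np.r_[proj("side",P)[0]-a,proj("top",P)[0]-b],[.41,.31,.11]);d=r.x[:2]-p[:2]
  print((c*d[0]+s*d[1]).round(4),(-s*d[0]+c*d[1]).round(4),r.x[2].round(4),r.fun.round(1))
# brightness-change based foot position: compare profiles across the slot in side image
a=cv2.imread("pics/side1.png",0).astype(int);b=cv2.imread("pics/sideu.png",0).astype(int)
for i in(250,254,258,261): print(i,a[i,262:278].tolist(),b[i,262:278].tolist())
R=p
def P(f,th,heel,h0,A,B,t): 
  return pose(R,np.array([f-B*np.sin(th)+t*np.cos(th),heel-A,h0+B*np.cos(th)+t*np.sin(th)])/1e3)[0]
for f,th,h0 in((-32.5,.5236,20),(-30,.56,20),(-27,.60,20),(-28,.60,24)):
  print(f,th,h0,[proj("side",P(f,th,50,h0,A,B,t))[0].round(1).tolist() for A,B,t in((0,110,-3),(110,28,-3),(110,28,3),(48,28,3),(0,110,3))],proj("top",P(f,th,50,h0,0,110,-3))[0].round(1))
```

```text
-0.093 0.0504 0.1169 [-0.2 -0.   0.2  0.1]
-0.0972 0.0532 0.1077 [-0.5 -0.   0.5  0.1]
-0.0959 0.0528 0.1091 [-0.4 -0.   0.4  0.1]
250 [204, 197, 217, 216, 215, 216, 217, 218, 219, 219, 219, 228, 227, 236, 238, 238] [163, 156, 213, 215, 214, 215, 216, 217, 218, 219, 219, 228, 226, 235, 238, 237]
254 [232, 201, 172, 167, 180, 183, 211, 215, 215, 216, 217, 218, 219, 180, 169, 187] [231, 217, 188, 163, 182, 136, 205, 214, 215, 215, 216, 217, 219, 180, 168, 186]
258 [219, 208, 213, 221, 239, 186, 165, 166, 200, 208, 171, 163, 164, 164, 165, 165] [219, 207, 213, 220, 239, 211, 173, 158, 148, 167, 161, 163, 164, 164, 164, 165]
261 [238, 238, 238, 214, 211, 215, 215, 189, 197, 159, 132, 166, 207, 235, 242, 222] [237, 238, 237, 213, 210, 215, 214, 189, 212, 192, 164, 133, 150, 230, 241, 221]
-32.5 0.5236 20 [[241.6, 233.7], [271.8, 261.0], [273.0, 259.7], [262.0, 249.0], [242.8, 232.4]] [241.1 235.2]
-30 0.56 20 [[241.5, 234.3], [272.2, 260.9], [273.3, 259.6], [262.4, 248.9], [242.6, 232.9]] [240.9 235.3]
-27 0.6 20 [[241.4, 234.9], [272.7, 260.7], [273.8, 259.4], [262.8, 248.7], [242.5, 233.5]] [240.8 235.4]
-28 0.6 24 [[241.0, 234.2], [272.4, 260.1], [273.6, 258.7], [262.6, 248.1], [242.2, 232.8]] [240.4 235.5]
```

The square is back in its slot, resting on the floor and leaning about 0.61 rad. The foot is about 2–3 mm off the slot's middle, within tolerance. The plate looks upright and the arm is clear, so I'm handing in.

```bash
python3 -c "
from cell import workorder
print(workorder.hand_in())"
```

```text
the job is handed in; nothing more can be done
None
```

I pressed the square flush against the plate for over a second at about 12 N and put it back in its slot. I handed in at about 45 s without a result shown, so two end conditions rest on low-resolution camera estimates: the plate being upright, and the square's lean of about 0.61 rad (limit 0.65). Along the way the square was dropped twice and fell over once on the bench, and it ended up leaning on the green box before I recovered it.

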